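# Used capsules into the lidded tub, egg cups lined up, tray home

## Task

Clear up after breakfast: drop every used coffee capsule into the stoneware tub, then put the wooden lid on it and press it down until it sits level and right down on the rim all round. The sliding tray is to end up pushed fully home with its three egg cups standing in one straight row, nudged up against the tray's back board and touching one another side by side. Leave the other things on the shelf where they are, and knock nothing over.

Things in the scene. Friction and masses are not known exactly. Their poses are not given: they have to be found in the camera images.
- capsule0: Used aluminium coffee capsule, 18 g: a flange 37 mm across and 1.5 mm thick, above it a body tapering from 31 mm (at the flange) to 27 mm (at height 19), then a pointed dome up to 28 mm. Stands on the flange at the start. Origin: centre of the flange's underside, z along its axis to the narrow end. Three to five of the five capsules are there; an absent one reads None.
- capsule1: Used aluminium coffee capsule, 18 g: a flange 37 mm across and 1.5 mm thick, above it a body tapering from 31 mm (at the flange) to 27 mm (at height 19), then a pointed dome up to 28 mm. Stands on the flange at the start. Origin: centre of the flange's underside, z along its axis to the narrow end. Three to five of the five capsules are there; an absent one reads None.
- capsule2: Used aluminium coffee capsule, 18 g: a flange 37 mm across and 1.5 mm thick, above it a body tapering from 31 mm (at the flange) to 27 mm (at height 19), then a pointed dome up to 28 mm. Stands on the flange at the start. Origin: centre of the flange's underside, z along its axis to the narrow end. Three to five of the five capsules are there; an absent one reads None.
- capsule3: Used aluminium coffee capsule, 18 g: a flange 37 mm across and 1.5 mm thick, above it a body tapering from 31 mm (at the flange) to 27 mm (at height 19), then a pointed dome up to 28 mm. Stands on the flange at the start. Origin: centre of the flange's underside, z along its axis to the narrow end. Three to five of the five capsules are there; an absent one reads None.
- capsule4: Used aluminium coffee capsule, 18 g: a flange 37 mm across and 1.5 mm thick, above it a body tapering from 31 mm (at the flange) to 27 mm (at height 19), then a pointed dome up to 28 mm. Stands on the flange at the start. Origin: centre of the flange's underside, z along its axis to the narrow end. Three to five of the five capsules are there; an absent one reads None.
- tub: White stoneware tub, open on top, too heavy to shift: 118 mm outside, 106 mm inside, rim at height 90 mm, inner floor at 6 mm. Origin: centre of its underside. A dark seal in four quarters on the rim stands 5 mm proud; it gives under a slow push of about 13 N in all (3 to 4 N a quarter) and stays down, so a lid pressed on one side only goes down on that side only.
- lid: Loose wooden lid, 140 g, lying knob up on the shelf: bevelled plug (100 mm across, heights 0 to 10 mm; 3 mm play in the tub's mouth), disc 120 mm across (10 to 18 mm), cylindrical knob 26 mm across (18 to 44 mm). Origin: centre of the plug's underside, z up. Laid on the tub's seal its origin is 85 mm above the tub's; pressed home, disc on the rim, 80 mm.
- eggcup0: Speckled white ceramic egg cup, 90 g: straight-sided, 50 mm outside diameter (42 mm at the foot, widening in the lowest 10 mm), 48 mm tall, hollow. Stands in the tray. Origin: centre of its foot, z up.
- eggcup1: Speckled white ceramic egg cup, 90 g: straight-sided, 50 mm outside diameter (42 mm at the foot, widening in the lowest 10 mm), 48 mm tall, hollow. Stands in the tray. Origin: centre of its foot, z up.
- eggcup2: Speckled white ceramic egg cup, 90 g: straight-sided, 50 mm outside diameter (42 mm at the foot, widening in the lowest 10 mm), 48 mm tall, hollow. Stands in the tray. Origin: centre of its foot, z up.
- tray (a joint): How far the tray is out, in m: 0 fully home, 0.175 fully out. It slides on its runners against about 4 N of friction and stays where it is left; nearly fully out at the start. Home, its front 63 mm still stand out from under the rack.
- tray_mid (a point): Middle of the sliding wooden tray's floor (18 mm above the shelf). x points to the back (the way the tray goes home, away from the robot), y left, z up. Inside, the tray measures 172 x 278 mm, so the inner face of its back board is 86 mm to +x. Above the floor the back board rises 30 mm, side walls and front board 22 mm.
- tray_front (a point): Middle of the outer face of the tray's front board, 26 mm above the shelf; same axes. The board (302 mm wide, 10 mm thick, from 10 to 40 mm above the shelf) carries a brass knob here, 20 mm across, that stands out 22 mm to -x.
- rack: Fixed oak rack under which the tray slides: its top board (182 x 346 x 18 mm) lies 92 to 110 mm above the shelf on two side cheeks 16 mm thick. Origin: on the shelf below the middle of the top board's front edge; same axes as the tray. Two runners 9 mm high lie on the shelf before it.
- timer: Yellow plastic egg timer, 62 mm across, 61 mm tall, origin at the centre of its underside. To be left alone.
- salt: Turned wooden salt pot with its cover, 54 mm across, 53 mm tall, origin at the centre of its underside. To be left alone.
- jar: Ribbed glass jam jar with a brass lid, 68 mm across, 96 mm tall, standing on the rack; origin at the centre of its underside. To be left alone.
- jug: Small blue milk jug, 68 mm across, 80 mm tall, standing on the rack; origin at the centre of its underside. To be left alone.
- measure: Copper measuring cup, 72 mm across, 50 mm tall, with a flat handle reaching 119 mm to its -x; origin at the centre of its underside. To be left alone.
Mind the look-alikes: they are no part of the job. What is shaped like the capsule2 but blue is not meant. Leave any yellow look-alike of the capsule3 alone.

How it is judged:
By the outcome, as a careful person would: the job done as asked, in the order asked, and still so for the second after the job is handed in, with the robot touching nothing.
Of capsule0, capsule1, capsule2, capsule3, capsule4 only 3 to 5 are there at a start; the rules pass over those that are not, and their reading is None.
At some moment in a run one of capsule0, capsule1, capsule2, capsule3, capsule4, lid may be knocked a few centimetres aside while the robot is not near it.
Once in a run the grip may slacken for a moment while it holds something.
It also fails if it takes over 192 s, if anything falls off the work surface, if the arm or the gripper's body presses on something with over 40 N, if the wrist force passes 120 N, or if a joint passes its speed limit or range.

## Robot

A 6-joint arm with a two-finger parallel gripper is mounted at the origin on the work surface. World frame = base frame: x ahead of the robot, y to its left, z up, the work surface at z = 0. Lengths are in m, angles in rad, forces in N, time in s.
With the tool pointing down it reaches from about 0.325 to 0.9 m from the base axis. Payload 6.1 kg.
Tool frame: the origin (TCP) lies between the finger pads; the fingertips stand ahead of it and the grasp point (between the pads) lies 3 mm ahead of it (ctrl.tcp_to_tips is the z of the fingertips in the tool frame, in m); z points along the fingers, y is the direction in which the jaws open and shut (so a half turn about z gives the same grasp; the last joint's range is limited). The gripper opens to 85 mm and grips with 20 to 120 N. Pads are 22 mm wide; open, the fingers measure 114 mm over their backs; the gripper's body (76 mm by 85 mm) begins 54 mm behind the grasp point. The pads swing forward as they close: fully open they stand 13 mm farther back than shut.
Start: joints at [-1.368, 0.22, 1.526, -0, 1.395, -0.126], TCP at [0.202, -0.592, 0.253] pointing down, gripper open.
Joint ranges: [-2.98, 2.98], [-0.91, 2.08], [0.09, 2.57], [-1.24, 4.39], [0.2, 2.65], [-2.68, 2.68]. Speed limits (rad/s): [2.57, 2.57, 3.01, 3.14, 3.14, 3.14].

## Interface

Orientations are given as a unit quaternion [w, x, y, z].
In Python, from station import ctrl gives the robot as it stands. The module is installed in compiled form; this text tells all that it offers.
- The arm moves only by the shell command python3 -m inch 'ROWS' [FORCE]. ROWS is a JSON object of lists of equal length, an entry for each row: "dp": the shift along the tool's x, y, z in mm, a list of three; "twist": the turn, a rotation vector about the tool's x, y, z in rad, a list of three; "grip": the finger opening in mm, from 0 to 85.4. In form: {"dp": [[x, y, z], ...], "twist": [[rx, ry, rz], ...], "grip": [grip, ...]}. A call has 1 to 10 rows; each row is the pose to reach, as a shift and turn from the pose commanded when the call began, along the tool's axes at that moment; what a row does not reach only later rows make up. A row lasts 1/12 s, in which the tool goes at most 41.7 mm and 7.16 degrees, less where a joint would pass 70% of its speed; a pose out of reach is approached as far as the arm can. A call with a gripper value outside its range is refused whole. The fingers move at their own pace and stop on an object; FORCE is the grip in N (left out, the last holds). Time passes only in rows, so rows that repeat a pose let the fingers close. It gives the time, the measured TCP pose, the force and the opening at its end, in the units of the state.
- ctrl.get_obs(): the state, without advancing time (a new reading comes with each control period).
- ctrl.read_camera(name): name is "scene" or "top"; returns the picture (384x512x3 uint8, blue, green, red); there is no depth.
- ctrl.get_calibration(name): a dict with "K" (3x3 intrinsics, pixels), "T" (4x4, takes a point from camera to world coordinates). Camera axes: x right, y down, z forward; pixel columns grow to the right and rows downward; lengths in m; the calibration is good to about 2 mm. A picture is of the moment at which its call begins. get_calibration takes no time and is no camera call.
- ctrl.finish_job(): hands the job in, once; it reports no verdict.
Trained networks look in the newest picture that a camera, given by its name, has taken for a name from the list of things; names that differ only in an ending like _2 or _b are one class to them, and where a whole thing is asked for, a point or a joint stands for the part that bears it (a point fixed in the world has none). Each returns a list of dicts, best first, with "confidence" (0 to 1); they miss things now and then, are a little off and sometimes report something else, mostly with a low value. They report only what shows in the picture. A call takes as long as a camera call. They do not tell look-alikes from the thing itself.
- ctrl.trace(target, camera): "mask" (384x512 bool, what is visible of it) and "extent" ([left, top, right, bottom] in pixels, round what is visible of it).
- ctrl.spot_point(target, camera): "at" ([column, row] in pixels: a listed point, or the origin of a listed thing).
The state is a dict: "t": time; "joint_pos": joint angles; "qvel": joint speeds; "effort": joint torques, N m; "ee_pos": TCP position; "ee_rot": TCP orientation; "contact_force": force on the tool from outside, world axes, zero at the start; "wrist_torque": the same for the moment, N m; "grip_width": finger opening in m.
Only numpy, scipy, OpenCV 4.12 (cv2) and the standard library are available. Lean on these libraries where they do the work, as an engineer would, in place of code of your own. Each camera call takes 0.05 s, during which the arm holds its last target.

## Working session

There is one attempt and no reset: what is moved stays moved. The work goes in short steps, Python scripts to look and compute and a shell command to move; the robot and the scene stay as the last step left them, time stands still between calls to the robot, and variables do not carry over. Pictures are saved under pics/ and viewed, and the job is handed in when it is done.

```bash
mkdir -p pics; ls; cat > h.py <<'E'
import numpy as np, cv2, json
from station import ctrl
def pic(cam,name,crop=None,scale=1):
    im=ctrl.read_camera(cam)
    o=im
    if crop: l,t,r,b=crop; o=im[t:b,l:r]
    if scale!=1: o=cv2.resize(o,None,fx=scale,fy=scale,interpolation=cv2.INTER_CUBIC)
    cv2.imwrite('pics/'+name+'.png',o); return im
def ray(cam,px):
    c=ctrl.get_calibration(cam);K=np.array(c['K']);T=np.array(c['T'])
    d=T[:3,:3]@np.linalg.solve(K,[px[0],px[1],1.]);return T[:3,3],d
def onz(cam,px,z):
    o,d=ray(cam,px);return o+d*(z-o[2])/d[2]
def proj(cam,p):
    c=ctrl.get_calibration(cam);K=np.array(c['K']);T=np.array(c['T'])
    q=T[:3,:3].T@(np.array(p)-T[:3,3]);q=K@q;return q[:2]/q[2]
E
python3 - <<'E'
from h import *
pic('top','top0');pic('scene','scene0')
for n in('top','scene'):
    c=ctrl.get_calibration(n);print(np.round(c['K'],1),np.round(c['T'],3))
o=ctrl.get_obs();print(o['t'],o['ee_pos'],o['ee_rot'],o['contact_force'],ctrl.tcp_to_tips)
E
```

```text
pics
[[428.6   0.  255.5]
 [  0.  428.6 195.3]
 [  0.    0.    1. ]] [[-0.016 -0.989  0.146  0.401]
 [-1.     0.015 -0.009  0.025]
 [ 0.007 -0.147 -0.989  1.292]
 [ 0.     0.     0.     1.   ]]
[[398.3   0.  253.5]
 [  0.  398.3 196.3]
 [  0.    0.    1. ]] [[ 0.316  0.692 -0.648  1.151]
 [ 0.948 -0.217  0.231 -0.174]
 [ 0.019 -0.688 -0.725  0.753]
 [ 0.     0.     0.     1.   ]]
0.1 [ 0.20169308 -0.59103467  0.25231968] [-8.66316849e-04  9.86515430e-01  1.63665984e-01 -4.41725424e-05] [0.15777203 0.19198143 0.48688846] 0.022
```

View pics/top0.png

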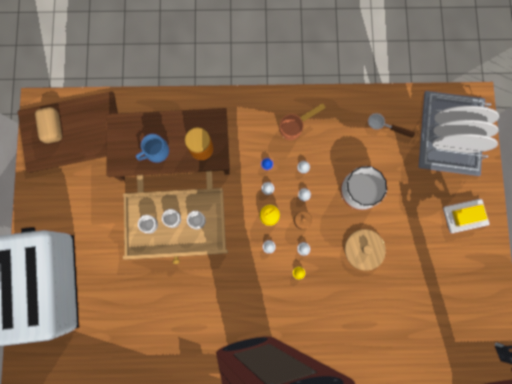

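View pics/scene0.png

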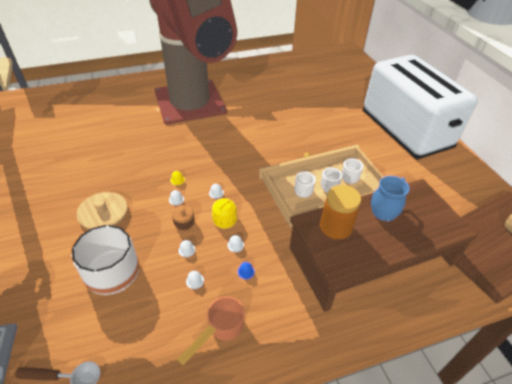

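```bash
python3 - <<'E'
from h import *
for cam in('top','scene'):
    for n in['capsule0','capsule1','capsule2','capsule3','capsule4','tub','lid','eggcup0','tray_mid','tray_front','rack','timer','salt','measure']:
        print(cam,n,[(round(d['confidence'],2),np.round(d['at'],1).tolist()) for d in ctrl.spot_point(n,cam) if d['confidence']>.15][:8])
print(ctrl.get_obs()['t'])
E
```

```text
top capsule0 [(0.63, [265.7, 187.2]), (0.61, [304.7, 169.1]), (0.59, [302.6, 246.9]), (0.49, [304.3, 195.9]), (0.43, [269.9, 247.6]), (0.42, [268.9, 161.3]), (0.41, [298.9, 272.1])]
top capsule1 [(0.63, [265.7, 187.2]), (0.61, [304.7, 169.1]), (0.59, [302.6, 246.9]), (0.49, [304.3, 195.9]), (0.43, [269.9, 247.6]), (0.42, [268.9, 161.3]), (0.41, [298.9, 272.1])]
top capsule2 [(0.63, [265.7, 187.2]), (0.61, [304.7, 169.1]), (0.59, [302.6, 246.9]), (0.49, [304.3, 195.9]), (0.43, [269.9, 247.6]), (0.42, [268.9, 161.3]), (0.41, [298.9, 272.1])]
top capsule3 [(0.63, [265.7, 187.2]), (0.61, [304.7, 169.1]), (0.59, [302.6, 246.9]), (0.49, [304.3, 195.9]), (0.43, [269.9, 247.6]), (0.42, [268.9, 161.3]), (0.41, [298.9, 272.1])]
top capsule4 [(0.63, [265.7, 187.2]), (0.61, [304.7, 169.1]), (0.59, [302.6, 246.9]), (0.49, [304.3, 195.9]), (0.43, [269.9, 247.6]), (0.42, [268.9, 161.3]), (0.41, [298.9, 272.1])]
top tub [(0.94, [356.8, 188.9]), (0.41, [172.7, 225.2])]
top lid [(0.94, [365.9, 250.3]), (0.19, [151.7, 226.9])]
top eggcup0 [(0.73, [153.6, 224.3]), (0.71, [197.6, 221.3]), (0.67, [172.6, 
[... 980 characters left out ...]
.5]), (0.51, [186.9, 249.2]), (0.46, [173.8, 201.0])]
scene capsule4 [(0.74, [194.3, 281.6]), (0.64, [213.9, 195.9]), (0.61, [235.2, 243.0]), (0.61, [179.4, 181.0]), (0.56, [246.8, 271.5]), (0.51, [186.9, 249.2]), (0.46, [173.8, 201.0])]
scene tub [(0.79, [113.4, 272.2])]
scene lid [(0.86, [100.6, 213.6]), (0.66, [236.2, 248.2])]
scene eggcup0 [(0.95, [304.8, 195.2]), (0.66, [329.8, 192.8]), (0.59, [349.7, 178.4])]
scene tray_mid [(0.98, [325.4, 184.2])]
scene tray_front [(0.93, [304.3, 160.8])]
scene rack [(0.74, [347.1, 226.0])]
scene timer [(0.91, [225.1, 217.5]), (0.54, [188.4, 250.2])]
scene salt [(0.91, [179.7, 222.6]), (0.72, [112.5, 270.1])]
scene measure [(0.68, [222.9, 323.9])]
1.5
```

Five silver capsules in the top view, at (304,168), (268,188), (304,195), (269,247) and (304,249). The blue one at (267,164) and the yellow one at (299,273) are look-alikes. The lid is at (366,250), the tub at (365,188), and the cups are in the tray at (148,224), (171,218) and (196,219). Next I'll get positions and check the colours in one enlarged crop.

```bash
cat >> h.py <<'E'
from scipy.optimize import least_squares
CAP=[(0,.0185),(.0015,.0185),(.0015,.0155),(.019,.0135),(.028,.002)]
CUP=[(0,.021),(.01,.025),(.048,.025)]
LID=[(.0,.05),(.01,.06),(.018,.06),(.018,.013),(.044,.013)]
TUB=[(0,.059),(.09,.059)]
TIM=[(0,.031),(.061,.031)]
SALT=[(0,.027),(.053,.027)]
def pts(prof):
    a=np.linspace(0,2*np.pi,36,endpoint=False)
    return np.array([[r*np.cos(t),r*np.sin(t),z] for z,r in prof for t in a])
def hullc(cam,prof,xy,z0):
    P=pts(prof)+[xy[0],xy[1],z0]
    q=np.array([proj(cam,p) for p in P]).astype(np.float32)
    h=cv2.convexHull(q)[:,0];m=cv2.moments(h);return np.array([(h[:,0].min()+h[:,0].max())/2,(h[:,1].min()+h[:,1].max())/2]),np.array([m['m10'],m['m01']])/m['m00']
def loc(cam,prof,cent,z0=0,mode=1):
    x=onz(cam,cent,z0+.015)[:2]
    for _ in range(5):
        c=hullc(cam,prof,x,z0)[mode]; x=x+onz(cam,cent,z0+.02)[:2]-onz(cam,c,z0+.02)[:2]
    return x
def find(name,cam,prof,z0=0,minc=.3):
    im=ctrl.read_camera(cam);out=[]
    for d in ctrl.trace(name,cam):
        if d['confidence']<minc: continue
        m=d['mask'];ys,xs=np.nonzero(m)
        if len(xs)<15: continue
        c=np.array([xs.mean(),ys.mean()]);col=im[m].mean(0).astype(int)
        out.append((loc(cam,prof,c,z0),c,col,round(d['confidence'],2),len(xs)))
    return out
def caps(verbose=True):
    r={}
    for cam in('top','scene'):
        for o in find('capsule0',cam,CAP):
            sat=int(o[2].max()-o[2].min())
            r.setdefault(cam,[]).append((o[0],sat,o[3],o[1]))
    for o in r.get('top',[]):
        m=[s for s in r.get('scene',[]) if np.linalg.norm(s[0]-o[0])<.02]
        print('cap top',np.round(o[0],4),'scene',[np.round(s[0],4).tolist() for s in m],'sat',o[1],'conf',o[2],'px',np.round(o[3]))
    print('sceneonly',[np.round(s[0],3).tolist() for s in r.get('scene',[]) if not any(np.linalg.norm(s[0]-o[0])<.02 for o in r.get('top',[]))])
E
python3 - <<'E'
from h import *
caps()
for n,p in(('lid',LID),('tub',TUB),('timer',TIM),('salt',SALT)):
    for cam in('top','scene'):
        f=find(n,cam,p)
        for o in f[:2]: print(n,cam,np.round(o[0],4),o[3],np.round(o[1]),o[4])
for cam in('top','scene'):
    for o in find('eggcup0',cam,CUP,.018): print('cup',cam,np.round(o[0],4),o[3],np.round(o[1]),o[4])
for n,z in(('tray_mid',.018),('tray_front',.026),('rack',0)):
    for cam in('top','scene'):
        for d in ctrl.spot_point(n,cam)[:1]: print(n,cam,np.round(onz(cam,d['at'],z),4))
pic('top','cap_crop',(225,120,415,290),4)
E
```

```text
Traceback (most recent call last):
  File "h.py", line 48, in caps
    for o in find('capsule0',cam,CAP):
             ~~~~^^^^^^^^^^^^^^^^^^^^
  File "h.py", line 43, in find
    out.append((loc(cam,prof,c,z0),c,col,round(d['confidence'],2),len(xs)))
                ~~~^^^^^^^^^^^^^^^
  File "h.py", line 34, in loc
    c=hullc(cam,prof,x,z0)[mode]; x=x+onz(cam,cent,z0+.02)[:2]-onz(cam,c,z0+.02)[:2]
      ~~~~~^^^^^^^^^^^^^^^
  File "h.py", line 29, in hullc
    q=np.array([proj(cam,p) for p in P]).astype(np.float32)
                ~~~~^^^^^^^
  File "h.py", line 15, in proj
    c=ctrl.get_calibration(cam);K=np.array(c['K']);T=np.array(c['T'])
ValueError: time passes only in moves, steps and waits
```

```bash
python3 - <<'E'
s=open('h.py').read()
s=s.replace("def pic(","_C={}\ndef cal(cam):\n    if cam not in _C:\n        c=ctrl.get_calibration(cam);_C[cam]=(np.array(c['K']),np.array(c['T']))\n    return _C[cam]\ndef pic(",1)
s=s.replace("c=ctrl.get_calibration(cam);K=np.array(c['K']);T=np.array(c['T'])\n","K,T=cal(cam)\n")
open('h.py','w').write(s)
E
python3 - <<'E'
from h import *
caps()
for n,p in(('lid',LID),('tub',TUB),('timer',TIM),('salt',SALT)):
    for cam in('top','scene'):
        f=find(n,cam,p)
        for o in f[:2]: print(n,cam,np.round(o[0],4),o[3],np.round(o[1]),o[4])
for cam in('top','scene'):
    for o in find('eggcup0',cam,CUP,.018): print('cup',cam,np.round(o[0],4),o[3],np.round(o[1]),o[4])
for n,z in(('tray_mid',.018),('tray_front',.026),('rack',0)):
    for cam in('top','scene'):
        for d in ctrl.spot_point(n,cam)[:1]: print(n,cam,np.round(onz(cam,d['at'],z),4))
pic('top','cap_crop',(225,130,415,280),4)
print(ctrl.get_obs()['t'])
E
```

```text
cap top [ 0.593  -0.1352] scene [[0.5941, -0.136]] sat 1 conf 0.68 px [304. 194.]
cap top [ 0.613  -0.0234] scene [[0.6151, -0.0249]] sat 0 conf 0.49 px [267. 188.]
cap top [ 0.6792 -0.1363] scene [[0.6789, -0.1364]] sat 0 conf 0.43 px [304. 166.]
sceneonly [[0.691, -0.024], [0.437, -0.025], [0.431, -0.127], [0.361, -0.112]]
lid top [ 0.4213 -0.3068] 0.67 [365. 250.] 1268
lid scene [ 0.4207 -0.3085] 0.66 [102. 210.] 1401
tub scene [ 0.5991 -0.304 ] 0.71 [105. 259.] 3614
timer top [ 0.5269 -0.0251] 0.61 [269. 215.] 354
timer top [ 0.5121 -0.1233] 0.57 [303. 220.] 249
timer scene [ 0.6337 -0.0302] 0.46 [235. 244.] 183
salt top [ 0.5136 -0.124 ] 0.8 [303. 219.] 260
salt scene [ 0.5176 -0.1263] 0.94 [183. 217.] 430
cup top [0.5048 0.3284] 0.78 [147. 224.] 298
cup top [0.5154 0.1883] 0.61 [196. 220.] 276
cup scene [0.5176 0.2592] 0.79 [330. 178.] 367
cup scene [0.6851 0.2578] 0.7 [362. 227.] 15475
cup scene [0.5166 0.1872] 0.68 [304. 184.] 443
cup scene [0.5059 0.3267] 0.58 [352. 170.] 457
cup scene [ 0.4669 -0.132 ] 0.56 [175. 198.] 145
tray_mid top [0.5089 0.2536 0.018 ]
tray_mid scene [0.5114 0.2528 0.018 ]
tray_front top [0.4142 0.2449 0.026 ]
tray_front scene [0.4107 0.2462 0.026 ]
rack top [0.6353 0.2607 0.    ]
rack scene [0.65   0.2589 0.    ]
3.15
```

View pics/cap_crop.png

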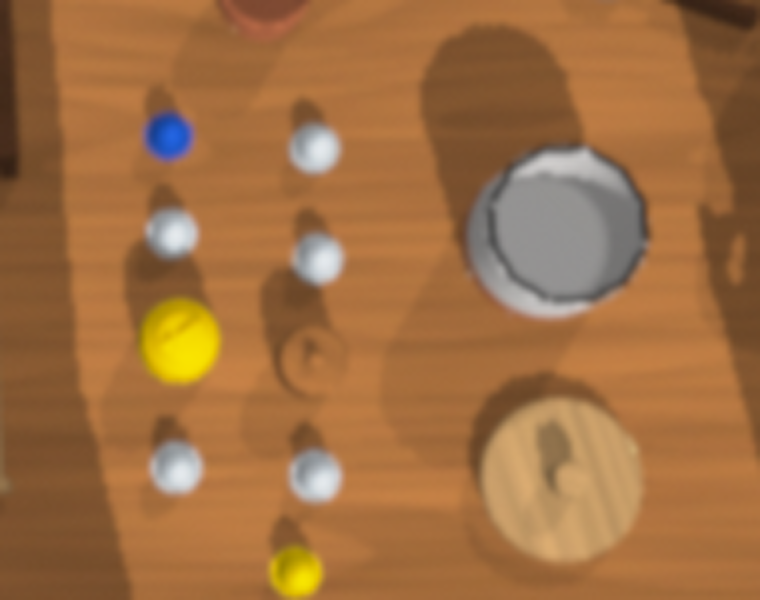

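A crop confirms it: five silver capsules, with the blue (267,164) and yellow (299,273) ones excluded by colour. Next, a planner that gives the shift in tool axes.

```bash
cat >> h.py <<'E'
from scipy.spatial.transform import Rotation as R
def pose():
    o=ctrl.get_obs();q=np.array(o['ee_rot']);return np.array(o['ee_pos']),R.from_quat([q[1],q[2],q[3],q[0]]),o
def plan(x,y,z,yaw=0):
    p,r,o=pose()
    c,s=np.cos(yaw),np.sin(yaw)
    t=R.from_matrix(np.array([[c,s,0],[s,-c,0],[0,0,-1.]]))
    dp=r.inv().apply(np.array([x,y,z])-p)*1000
    tw=(r.inv()*t).as_rotvec()
    t2=(r.inv()*t*R.from_euler('z',np.pi)).as_rotvec()
    print('dp',np.round(dp,1).tolist(),'tw',np.round(tw,3).tolist(),'alt',np.round(t2,2).tolist(),'rows',round(np.linalg.norm(dp)/41.7,1),np.round(np.degrees(np.linalg.norm(tw))/7.16,1),'t',o['t'],'g',o['grip_width'],'q',np.round(o['joint_pos'],2))
E
python3 - <<'E'
from h import *
print(onz('top',(367,186),.095), onz('top',(364.5,186),.095))
plan(.594,-.136,.13)
E
```

```text
[ 0.5997798  -0.30253213  0.095     ] [ 0.59988307 -0.29543025  0.095     ]
dp [518.3, -304.5, 123.3] tw [0.0, -0.0, 0.329] alt [0.0, 0.0, -2.81] rows 14.7 2.6 t 3.15 g 0.08523152926600412 q [-1.37  0.22  1.53  0.    1.39 -0.13]
```

```bash
python3 -m inch '{"dp":[[35,-20,8],[70,-41,16],[105,-62,25],[140,-82,33],[175,-103,41],[210,-123,50],[245,-144,58],[280,-164,66],[315,-185,75],[350,-205,83]],"twist":[[0,0,0.1],[0,0,0.2],[0,0,0.329],[0,0,0.329],[0,0,0.329],[0,0,0.329],[0,0,0.329],[0,0,0.329],[0,0,0.329],[0,0,0.329]],"grip":[56,56,56,56,56,56,56,56,56,56]}' 30
python3 - <<'E'
from h import *
plan(.594,-.136,.13)
E
```

```text
t: 3.98
ee_pos: [0.4679, -0.2827, 0.1701]
ee_rot: [0.0, 1.0, -0.0, 0.0]
contact_force: [0.8, -0.6, -1.3]
grip_width: 0.0558
dp [126.1, -146.8, 40.1] tw [0.0, -0.0, -0.0] alt [-0.0, -0.0, 3.14] rows 4.7 0.0 t 3.9833 g 0.05581579565434529 q [-0.69  0.11  1.81  0.    1.22  0.88]
```

```bash
python3 -m inch '{"dp":[[26,-30,8],[52,-60,16],[78,-90,24],[104,-120,32],[126,-147,40],[126,-147,70],[126,-147,100],[126,-147,100]],"twist":[[0,0,0],[0,0,0],[0,0,0],[0,0,0],[0,0,0],[0,0,0],[0,0,0],[0,0,0]],"grip":[56,56,56,56,56,56,56,56]}'
python3 - <<'E'
from h import *
pic('scene','s1',(100,110,300,300),4);pic('top','t1',(225,130,415,280),4)
caps()
plan(.594,-.136,.028)
E
```

```text
t: 4.65
ee_pos: [0.5889, -0.135, 0.0639]
ee_rot: [-0.002, 1.0, 0.001, -0.005]
contact_force: [-2.1, -0.3, -1.6]
grip_width: 0.0557
cap top [ 0.6899 -0.0229] scene [[0.6919, -0.0242]] sat 119 conf 0.48 px [267. 164.]
cap top [ 0.6126 -0.0236] scene [[0.6138, -0.0253]] sat 3 conf 0.41 px [267. 188.]
sceneonly [[0.593, -0.137], [0.68, -0.136], [0.438, -0.024], [0.793, -0.112]]
dp [-0.5, -2.7, 44.9] tw [0.001, -0.004, -0.001] alt [-0.01, -0.0, 3.14] rows 1.1 0.0 t 4.95 g 0.05559804752576473 q [-0.36  0.37  1.7   0.    1.06  1.21]
```

View pics/s1.png

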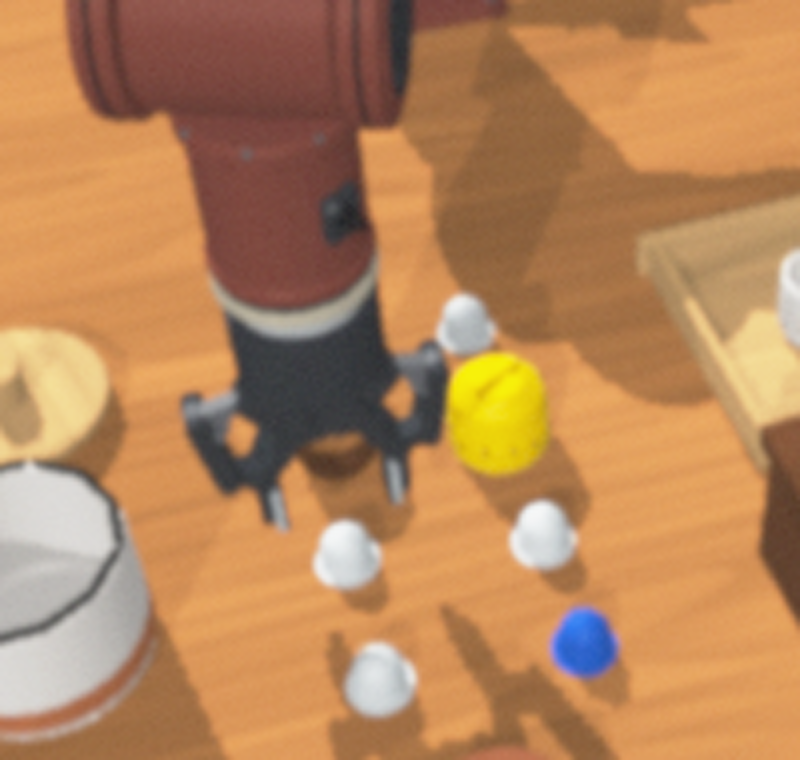

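```bash
python3 -m inch '{"dp":[[0,-2,22],[0,-2,45],[0,-2,45],[0,-2,45],[0,-2,45],[0,-2,45],[0,-2,45],[0,-2,45]],"twist":[[0,0,0],[0,0,0],[0,0,0],[0,0,0],[0,0,0],[0,0,0],[0,0,0],[0,0,0]],"grip":[56,56,56,56,20,20,20,20]}' 30
python3 - <<'E'
from h import *
pic('scene','s2',(140,200,260,300),5)
print(pose()[0],pose()[2]['grip_width'])
E
```

```text
t: 5.62
ee_pos: [0.5944, -0.1362, 0.0277]
ee_rot: [0.001, 1.0, -0.0, 0.002]
contact_force: [-1.7, 0.1, 6.7]
grip_width: 0.0274
[ 0.59442727 -0.13619019  0.02771304] 0.027207750237630272
```

View pics/s2.png

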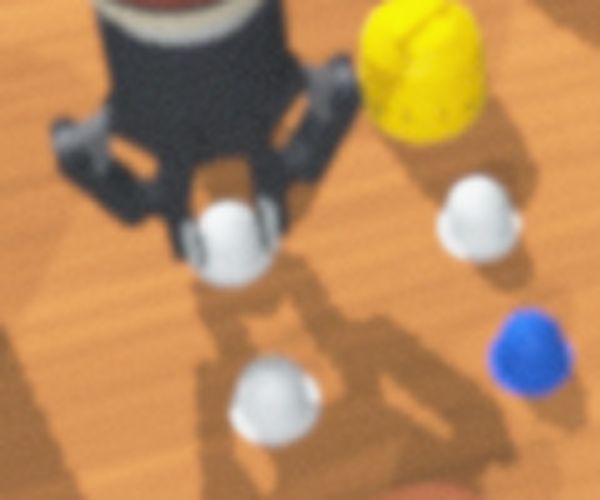

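```bash
python3 -m inch '{"dp":[[0,0,0],[0,0,0],[0,0,4],[0,0,7],[0,0,7],[0,0,7],[0,0,7],[0,0,7],[0,0,7]],"twist":[[0,0,0],[0,0,0],[0,0,0],[0,0,0],[0,0,0],[0,0,0],[0,0,0],[0,0,0],[0,0,0]],"grip":[50,50,50,50,50,20,20,20,20]}' 30
```

```text
t: 6.42
ee_pos: [0.5952, -0.136, 0.0212]
ee_rot: [0.001, 1.0, -0.0, 0.002]
contact_force: [-2.0, 1.5, 17.8]
grip_width: 0.0339
```

```bash
python3 -m inch '{"dp":[[0,0,0],[0,0,0],[0,0,-4],[0,0,-4],[0,0,-4],[0,0,-4],[0,0,-4],[0,0,-4],[0,0,-4]],"twist":[[0,0,0],[0,0,0],[0,0,0],[0,0,0],[0,0,0],[0,0,0],[0,0,0],[0,0,0],[0,0,0]],"grip":[50,50,50,50,20,20,20,20,20]}' 30
```

```text
t: 7.17
ee_pos: [0.5934, -0.1356, 0.0231]
ee_rot: [0.0, 1.0, -0.0, 0.0]
contact_force: [-2.2, -0.1, 7.3]
grip_width: 0.028
```

```bash
python3 -m inch '{"dp":[[0,0,-15],[0,0,-40],[0,0,-80],[0,0,-120],[0,0,-140],[1,40,-140],[3,80,-140],[4,120,-140],[6,150,-140],[6,168,-140]],"twist":[[0,0,0],[0,0,0],[0,0,0],[0,0,0],[0,0,0],[0,0,0],[0,0,0],[0,0,0],[0,0,0],[0,0,0]],"grip":[20,20,20,20,20,20,20,20,20,20]}' 30
python3 - <<'E'
from h import *
pic('scene','s3',(50,130,250,300),4)
plan(.599,-.303,.1)
E
```

```text
t: 8.0
ee_pos: [0.5982, -0.3067, 0.1617]
ee_rot: [0.0, 1.0, -0.001, -0.0]
contact_force: [-0.0, 0.2, 0.3]
grip_width: 0.028
dp [1.1, -6.0, 61.6] tw [0.002, 0.001, -0.004] alt [0.0, -0.0, 3.14] rows 1.5 0.0 t 8.05 g 0.027930736454227785 q [-0.59  0.4   1.47 -0.    1.26  0.98]
```

View pics/s3.png

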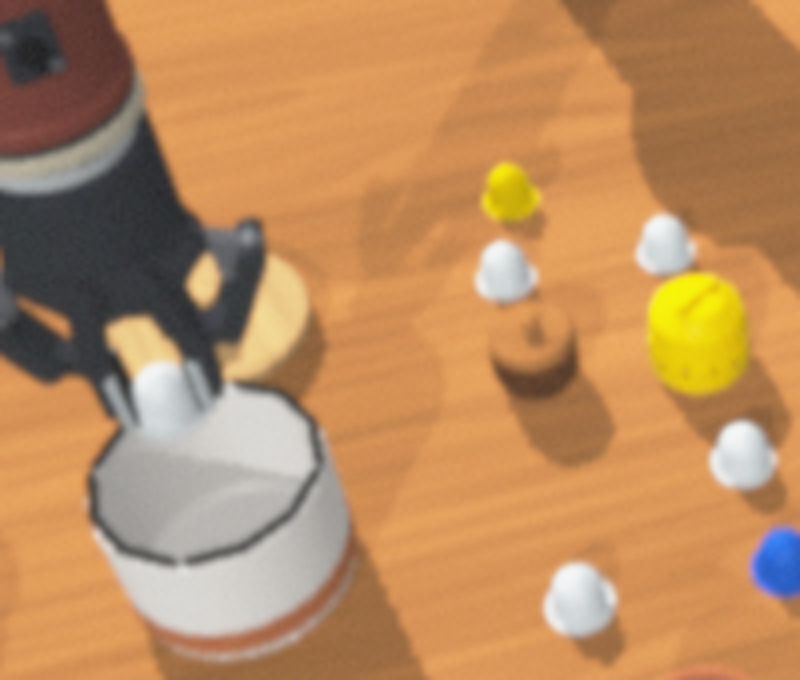

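The capsule is held above the tub. Lowering and releasing.

```bash
python3 -m inch '{"dp":[[0,-3,30],[0,-3,60],[0,-3,65],[0,-3,65],[0,-3,65],[0,-3,65],[0,-3,30],[0,-3,0],[0,-3,0]],"twist":[[0,0,0],[0,0,0],[0,0,0],[0,0,0],[0,0,0],[0,0,0],[0,0,0],[0,0,0],[0,0,0]],"grip":[20,20,20,46,46,46,46,46,46]}' 30
python3 - <<'E'
from h import *
pic('scene','s4',(50,130,250,300),4)
caps()
plan(.679,-.136,.16)
E
```

```text
t: 8.8
ee_pos: [0.6034, -0.303, 0.1728]
ee_rot: [0.004, 1.0, 0.0, 0.006]
contact_force: [1.7, -1.2, 1.2]
grip_width: 0.046
cap top [ 0.4361 -0.0236] scene [] sat 1 conf 0.63 px [269. 247.]
cap top [ 0.6141 -0.0234] scene [] sat 1 conf 0.62 px [267. 188.]
cap top [ 0.358  -0.1099] scene [[0.3584, -0.1118]] sat 199 conf 0.52 px [298. 273.]
cap top [ 0.429  -0.1274] scene [[0.429, -0.1283]] sat 2 conf 0.51 px [303. 248.]
cap top [ 0.6896 -0.0238] scene [[0.6914, -0.0238]] sat 111 conf 0.49 px [267. 164.]
cap top [ 0.6787 -0.134 ] scene [[0.6794, -0.1361]] sat 5 conf 0.4 px [303. 167.]
sceneonly [[0.576, -0.303], [0.516, -0.025]]
dp [80.5, -164.1, 2.0] tw [-0.0, 0.001, -0.0] alt [0.0, 0.0, 3.14] rows 4.4 0.0 t 9.05 g 0.0460312137662539 q [-0.58  0.4   1.48  0.    1.26  0.99]
```

View pics/s4.png

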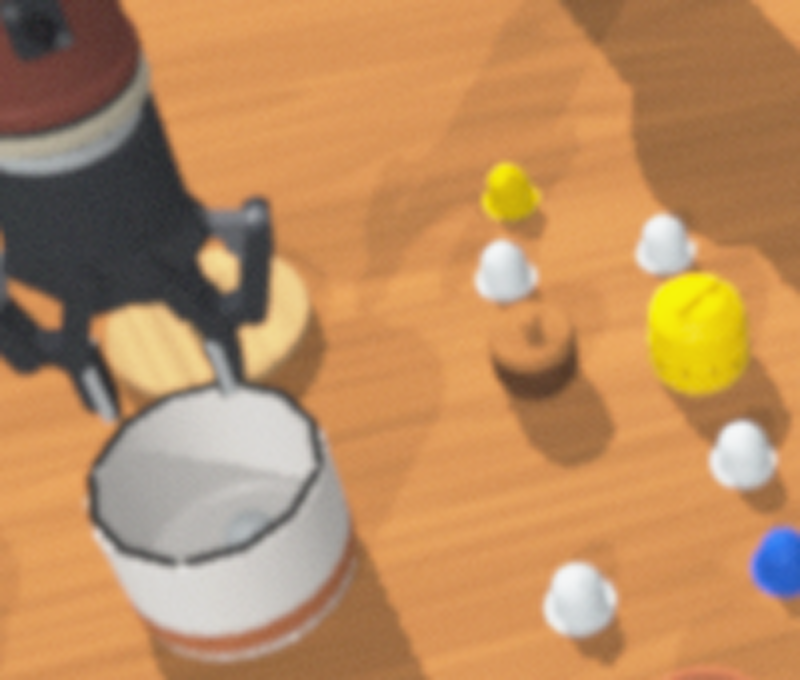

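First capsule is in the tub. Next is the one at (.679,-.136).

```bash
python3 -m inch '{"dp":[[18,-37,0],[36,-74,0],[54,-111,0],[72,-148,20],[80,-165,40],[80,-165,60],[80,-165,90],[80,-165,120],[80,-165,138],[80,-165,138]],"twist":[[0,0,0],[0,0,0],[0,0,0],[0,0,0],[0,0,0],[0,0,0],[0,0,0],[0,0,0],[0,0,0],[0,0,0]],"grip":[56,56,56,56,56,56,56,56,56,56]}' 30
python3 -m inch '{"dp":[[0,0,0],[0,0,0],[0,0,0],[0,0,0],[0,0,0]],"twist":[[0,0,0],[0,0,0],[0,0,0],[0,0,0],[0,0,0]],"grip":[56,20,20,20,20]}' 30
python3 - <<'E'
from h import *
plan(.599,-.304,.165)
E
```

```text
t: 9.88
ee_pos: [0.6769, -0.1346, 0.02]
ee_rot: [-0.001, 1.0, 0.0, -0.002]
contact_force: [-0.7, -0.3, 0.9]
grip_width: 0.0564
t: 10.3
ee_pos: [0.679, -0.1356, 0.0247]
ee_rot: [0.0, 1.0, -0.0, 0.0]
contact_force: [-0.3, -0.4, -1.1]
grip_width: 0.0277
dp [-79.9, 168.4, -140.3] tw [0.0, -0.0, -0.0] alt [-0.0, -0.0, 3.14] rows 5.6 0.0 t 10.3 g 0.02765467155374087 q [-0.31  0.61  1.47  0.    1.06  1.26]
```

```bash
python3 -m inch '{"dp":[[0,0,0],[0,0,-25],[0,0,-65],[0,0,-105],[0,0,-140],[-15,40,-140],[-30,80,-140],[-45,120,-140],[-60,155,-140],[-62,168,-140]],"twist":[[0,0,0],[0,0,0],[0,0,0],[0,0,0],[0,0,0],[0,0,0],[0,0,0],[0,0,0],[0,0,0],[0,0,0]],"grip":[20,20,20,20,20,20,20,20,20,20]}' 40
python3 -m inch '{"dp":[[0,0,20],[0,0,50],[0,0,65],[0,0,65],[0,0,65],[0,0,65],[0,0,65],[0,0,30],[0,0,0],[0,0,0]],"twist":[[0,0,0],[0,0,0],[0,0,0],[0,0,0],[0,0,0],[0,0,0],[0,0,0],[0,0,0],[0,0,0],[0,0,0]],"grip":[20,20,20,20,46,46,46,46,46,46]}' 30
python3 - <<'E'
from h import *
pic('scene','s5',(50,130,250,300),4)
caps()
plan(.614,-.024,.16)
E
```

```text
t: 11.13
ee_pos: [0.6141, -0.3088, 0.1647]
ee_rot: [0.001, 1.0, -0.002, -0.0]
contact_force: [-0.0, -0.7, -1.3]
grip_width: 0.0273
t: 11.97
ee_pos: [0.6212, -0.3058, 0.1744]
ee_rot: [0.004, 1.0, 0.0, 0.006]
contact_force: [1.0, -0.8, 2.6]
grip_width: 0.0461
cap top [ 0.4358 -0.0232] scene [] sat 8 conf 0.63 px [268. 247.]
cap top [ 0.4286 -0.1277] scene [[0.4289, -0.1276]] sat 8 conf 0.63 px [303. 249.]
cap top [ 0.6127 -0.0241] scene [[0.6145, -0.0244]] sat 1 conf 0.61 px [268. 188.]
cap top [ 0.6895 -0.0222] scene [[0.6913, -0.0239]] sat 88 conf 0.58 px [267. 164.]
sceneonly [[0.575, -0.303], [0.36, -0.112]]
dp [-2.4, -279.0, 3.8] tw [-0.001, 0.001, 0.0] alt [-0.0, -0.0, -3.14] rows 6.7 0.0 t 12.2167 g 0.04597081223713625 q [-0.57  0.44  1.43 -0.    1.28  1.  ]
```

View pics/s5.png

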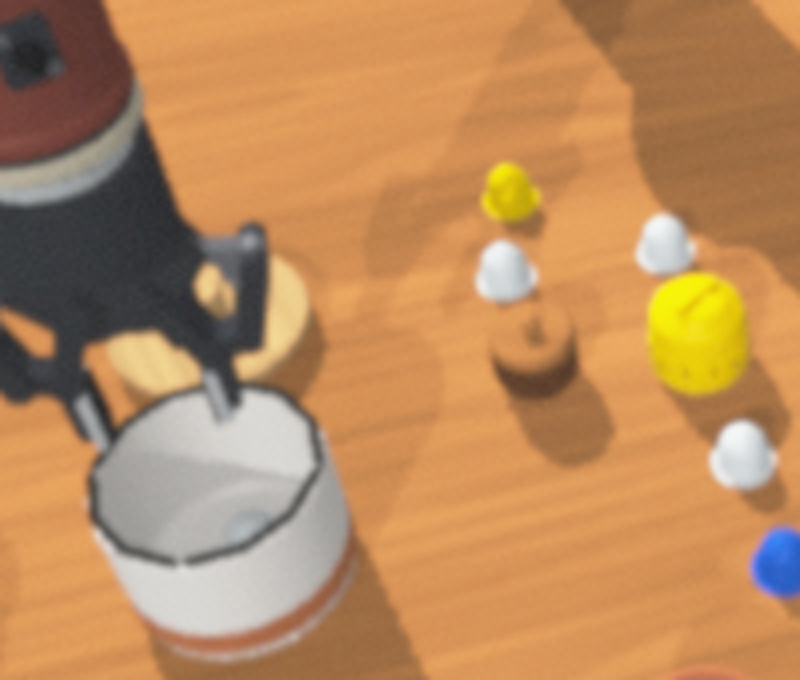

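Two are in; the second is hidden by the near wall. Next is (.614,-.024).

```bash
python3 -m inch '{"dp":[[0,-41,0],[0,-82,0],[0,-123,0],[-1,-164,0],[-2,-205,0],[-2,-246,20],[-2,-279,45],[-2,-279,60],[-2,-279,95],[-2,-279,125]],"twist":[[0,0,0],[0,0,0],[0,0,0],[0,0,0],[0,0,0],[0,0,0],[0,0,0],[0,0,0],[0,0,0],[0,0,0]],"grip":[56,56,56,56,56,56,56,56,56,56]}' 30
python3 - <<'E'
from h import *
plan(.614,-.0242,.0245)
E
```

```text
t: 13.05
ee_pos: [0.6142, -0.023, 0.0373]
ee_rot: [-0.0, 1.0, 0.001, -0.0]
contact_force: [0.0, -0.9, 0.0]
grip_width: 0.0559
dp [-0.2, 1.2, 12.8] tw [-0.0, 0.001, 0.002] alt [-0.0, -0.0, -3.14] rows 0.3 0.0 t 13.05 g 0.055890050212440895 q [-0.17  0.44  1.7  -0.    1.01  1.4 ]
```

```bash
python3 -m inch '{"dp":[[0,1,8],[0,1,14],[0,1,14],[0,1,14],[0,1,14],[0,1,14],[0,1,14]],"twist":[[0,0,0],[0,0,0],[0,0,0],[0,0,0],[0,0,0],[0,0,0],[0,0,0]],"grip":[56,56,56,20,20,20,20]}' 40
python3 -m inch '{"dp":[[0,0,-20],[0,0,-60],[0,0,-100],[0,0,-138],[0,40,-140],[-4,80,-140],[-8,120,-140],[-12,160,-140],[-16,200,-140],[-20,240,-140]],"twist":[[0,0,0],[0,0,0],[0,0,0],[0,0,0],[0,0,0],[0,0,0],[0,0,0],[0,0,0],[0,0,0],[0,0,0]],"grip":[20,20,20,20,20,20,20,20,20,20]}' 40
python3 - <<'E'
from h import *
plan(.59,-.32,.1)
E
```

```text
t: 13.63
ee_pos: [0.6168, -0.0261, 0.0278]
ee_rot: [0.0, 1.0, -0.0, 0.002]
contact_force: [0.0, -0.8, 6.5]
grip_width: 0.0268
t: 14.47
ee_pos: [0.5945, -0.2674, 0.1662]
ee_rot: [0.0, 1.0, -0.0, 0.001]
contact_force: [0.7, -0.4, 0.0]
grip_width: 0.0269
dp [-4.6, 52.6, 66.3] tw [0.001, -0.001, -0.0] alt [-0.0, -0.0, 3.14] rows 2.0 0.0 t 14.4667 g 0.02688232522282127 q [-0.54  0.35  1.53  0.    1.26  1.03]
```

```bash
python3 -m inch '{"dp":[[-5,38,0],[-5,46,20],[-5,46,50],[-5,46,66],[-5,46,66],[-5,46,66],[-5,46,66],[-5,46,66],[-5,46,30],[-5,46,0]],"twist":[[0,0,0],[0,0,0],[0,0,0],[0,0,0],[0,0,0],[0,0,0],[0,0,0],[0,0,0],[0,0,0],[0,0,0]],"grip":[20,20,20,20,20,46,46,46,46,46]}' 30
python3 - <<'E'
from h import *
pic('scene','s6',(50,130,250,300),4)
caps()
plan(.429,-.128,.16)
E
```

```text
t: 15.3
ee_pos: [0.5895, -0.3108, 0.1662]
ee_rot: [-0.0, 1.0, 0.0, -0.001]
contact_force: [0.3, -0.2, 1.5]
grip_width: 0.046
cap top [ 0.5959 -0.298 ] scene [] sat 7 conf 0.6 px [357. 192.]
cap top [ 0.69   -0.0234] scene [] sat 140 conf 0.49 px [267. 164.]
cap top [ 0.5153 -0.1288] scene [] sat 113 conf 0.45 px [303. 220.]
cap top [ 0.4281 -0.1277] scene [[0.4296, -0.1283]] sat 8 conf 0.43 px [303. 249.]
cap top [ 0.4367 -0.0232] scene [[0.4383, -0.025]] sat 7 conf 0.4 px [268. 246.]
sceneonly [[0.575, -0.341], [0.576, -0.302]]
dp [-161.4, -183.6, 6.2] tw [0.001, -0.002, 0.0] alt [0.0, 0.0, -3.14] rows 5.9 0.0 t 15.55 g 0.04607126771541212 q [-0.6   0.39  1.49  0.    1.26  0.97]
```

View pics/s6.png

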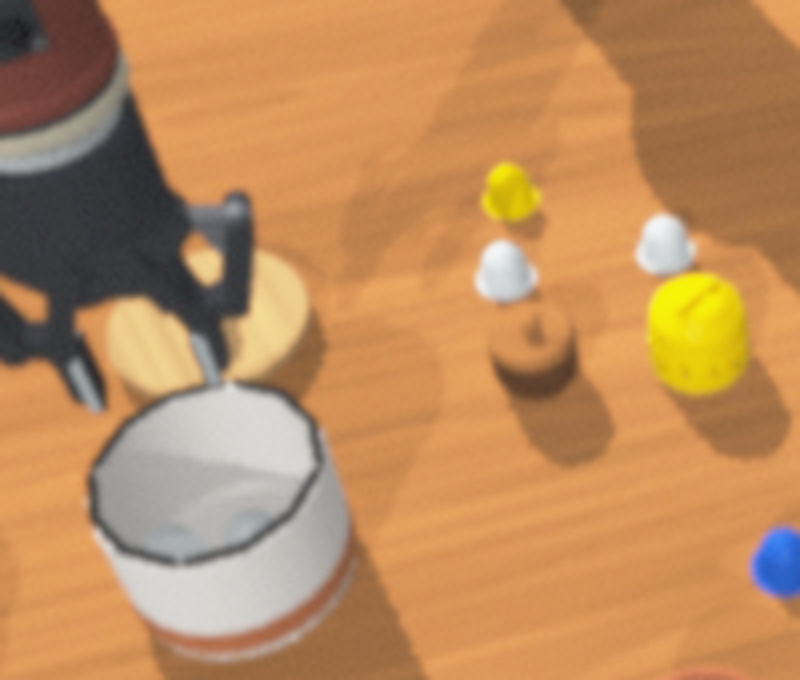

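Three are in. Next is (.429,-.128), silver at crop (505,270). The yellow look-alike behind it at (510,190) stays.

```bash
python3 -m inch '{"dp":[[-27,-31,0],[-54,-62,0],[-81,-93,0],[-108,-124,0],[-135,-155,0],[-161,-184,15],[-161,-184,40],[-161,-184,70],[-161,-184,100],[-161,-184,125]],"twist":[[0,0,0],[0,0,0],[0,0,0],[0,0,0],[0,0,0],[0,0,0],[0,0,0],[0,0,0],[0,0,0],[0,0,0]],"grip":[56,56,56,56,56,56,56,56,56,56]}' 30
python3 -m inch '{"dp":[[0,0,8],[0,0,16]],"twist":[[0,0,0],[0,0,0]],"grip":[56,56]}' 30
python3 - <<'E'
from h import *
plan(.4292,-.128,.0245)
E
```

```text
t: 16.38
ee_pos: [0.4274, -0.1264, 0.0381]
ee_rot: [-0.0, 1.0, 0.0, -0.001]
contact_force: [-0.6, -0.4, -0.6]
grip_width: 0.056
t: 16.55
ee_pos: [0.4273, -0.1266, 0.0226]
ee_rot: [-0.001, 1.0, -0.0, -0.002]
contact_force: [0.1, 0.5, 0.2]
grip_width: 0.0561
dp [1.9, 1.4, -2.0] tw [-0.002, 0.004, -0.0] alt [0.01, 0.0, 3.14] rows 0.1 0.0 t 16.55 g 0.056138697334528885 q [-0.47  0.12  2.14  0.    0.89  1.11]
```

```bash
python3 -m inch '{"dp":[[1,1,0],[1,1,0],[1,1,0],[1,1,0],[1,1,0],[1,1,-20],[1,1,-60],[1,1,-100],[1,1,-140],[1,1,-140]],"twist":[[0,0,0],[0,0,0],[0,0,0],[0,0,0],[0,0,0],[0,0,0],[0,0,0],[0,0,0],[0,0,0],[0,0,0]],"grip":[20,20,20,20,20,20,20,20,20,20]}' 40
python3 - <<'E'
from h import *
plan(.615,-.32,.165)
E
```

```text
t: 17.38
ee_pos: [0.4348, -0.1308, 0.1735]
ee_rot: [0.003, 1.0, 0.0, 0.007]
contact_force: [1.3, -0.6, 0.8]
grip_width: 0.0275
dp [180.1, 189.1, 12.3] tw [0.007, -0.014, 0.0] alt [0.02, 0.01, -3.14] rows 6.3 0.1 t 17.3833 g 0.027478554411029518 q [-0.47 -0.14  2.05  0.    1.21  1.1 ]
```

```bash
python3 -m inch '{"dp":[[28,29,0],[56,58,0],[84,87,0],[112,116,0],[140,145,0],[168,174,0],[186,188,0],[186,188,10],[186,188,40],[186,188,62]],"twist":[[0,0,0],[0,0,0],[0,0,0],[0,0,0],[0,0,0],[0,0,0],[0,0,0],[0,0,0],[0,0,0],[0,0,0]],"grip":[20,20,20,20,20,20,20,20,20,20]}' 40
python3 -m inch '{"dp":[[0,0,0],[0,0,0],[0,0,0],[0,0,0],[0,0,-30],[0,0,-62],[0,0,-62]],"twist":[[0,0,0],[0,0,0],[0,0,0],[0,0,0],[0,0,0],[0,0,0],[0,0,0]],"grip":[20,46,46,46,46,46,46]}' 30
python3 - <<'E'
from h import *
pic('scene','s7',(50,130,250,300),4)
caps()
plan(.4375,-.0245,.16)
E
```

```text
t: 18.22
ee_pos: [0.6159, -0.3166, 0.1013]
ee_rot: [0.0, 1.0, -0.0, 0.0]
contact_force: [-1.0, 0.8, -2.0]
grip_width: 0.0273
t: 18.8
ee_pos: [0.6201, -0.3192, 0.1749]
ee_rot: [0.004, 1.0, 0.0, 0.006]
contact_force: [0.9, -1.0, 1.7]
grip_width: 0.0458
cap top [ 0.357  -0.1106] scene [[0.3594, -0.1103]] sat 204 conf 0.68 px [298. 273.]
cap top [ 0.5967 -0.2937] scene [] sat 7 conf 0.61 px [356. 192.]
cap top [ 0.436  -0.0236] scene [] sat 7 conf 0.53 px [269. 247.]
cap top [ 0.639  -0.3106] scene [] sat 8 conf 0.4 px [361. 178.]
sceneonly [[0.691, -0.024], [0.576, -0.301]]
dp [-178.2, -291.9, 4.2] tw [0.0, 0.0, -0.0] alt [0.0, -0.0, 3.14] rows 8.2 0.0 t 19.05 g 0.04575185900789846 q [-0.59  0.45  1.41 -0.    1.28  0.98]
```

View pics/s7.png

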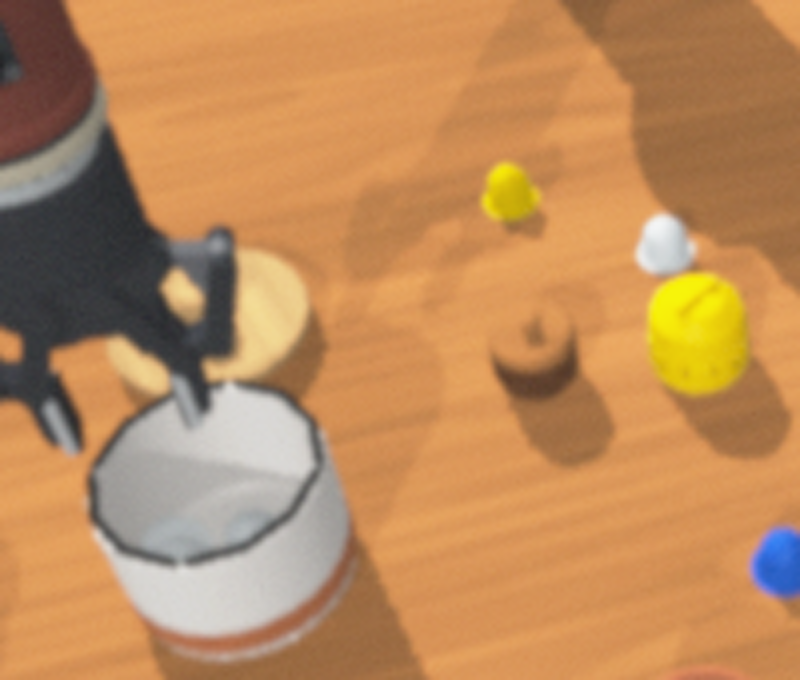

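Four are in. The last silver one is at (.4375,-.0245), crop (665,243).

```bash
python3 -m inch '{"dp":[[-21,-35,0],[-42,-70,0],[-63,-105,0],[-84,-140,0],[-105,-175,0],[-126,-210,0],[-147,-245,0],[-168,-280,0],[-178,-292,20],[-178,-292,40]],"twist":[[0,0,0],[0,0,0],[0,0,0],[0,0,0],[0,0,0],[0,0,0],[0,0,0],[0,0,0],[0,0,0],[0,0,0]],"grip":[56,56,56,56,56,56,56,56,56,56]}' 30
python3 -m inch '{"dp":[[0,0,35],[0,0,70],[0,0,90],[0,0,100],[0,0,100]],"twist":[[0,0,0],[0,0,0],[0,0,0],[0,0,0],[0,0,0]],"grip":[56,56,56,56,56]}' 30
python3 - <<'E'
from h import *
plan(.4375,-.0245,.0245)
E
```

```text
t: 19.88
ee_pos: [0.436, -0.0217, 0.1238]
ee_rot: [-0.0, 1.0, 0.002, 0.0]
contact_force: [0.1, -0.2, -0.3]
grip_width: 0.056
t: 20.3
ee_pos: [0.4352, -0.0239, 0.0215]
ee_rot: [-0.001, 1.0, -0.0, -0.003]
contact_force: [-0.9, -0.1, 0.2]
grip_width: 0.0555
dp [2.3, 0.6, -3.0] tw [-0.001, 0.006, -0.0] alt [0.01, 0.0, 3.14] rows 0.1 0.1 t 20.3 g 0.05548847320982605 q [-0.24  0.1   2.16 -0.    0.89  1.33]
```

```bash
python3 -m inch '{"dp":[[0,0,0],[0,0,0],[0,0,0],[0,0,0],[0,0,0],[0,0,-20],[0,0,-60],[0,0,-100],[0,0,-140],[0,0,-140]],"twist":[[0,0,0],[0,0,0],[0,0,0],[0,0,0],[0,0,0],[0,0,0],[0,0,0],[0,0,0],[0,0,0],[0,0,0]],"grip":[20,20,20,20,20,20,20,20,20,20]}' 40
python3 -m inch '{"dp":[[22,35,0],[44,70,0],[66,105,0],[88,140,0],[110,175,0],[132,210,0],[154,245,0],[162,270,0],[162,270,0],[162,270,20]],"twist":[[0,0,0],[0,0,0],[0,0,0],[0,0,0],[0,0,0],[0,0,0],[0,0,0],[0,0,0],[0,0,0],[0,0,0]],"grip":[20,20,20,20,20,20,20,20,20,20]}' 40
python3 -m inch '{"dp":[[0,0,25],[0,0,40],[0,0,40],[0,0,40],[0,0,40],[0,0,40],[0,0,0],[0,0,-25],[0,0,-25]],"twist":[[0,0,0],[0,0,0],[0,0,0],[0,0,0],[0,0,0],[0,0,0],[0,0,0],[0,0,0],[0,0,0]],"grip":[20,20,20,46,46,46,46,46,46]}' 30
python3 - <<'E'
from h import *
pic('scene','s8',(50,130,250,300),4);pic('top','t8',(310,140,410,290),4)
caps()
for cam in('top','scene'):
    for o in find('lid',cam,LID)[:1]: print('lid',cam,np.round(o[0],4),o[3])
plan(.421,-.3075,.16)
E
```

```text
t: 21.13
ee_pos: [0.4432, -0.0256, 0.1734]
ee_rot: [0.002, 1.0, 0.0, 0.007]
contact_force: [2.0, -1.3, 0.4]
grip_width: 0.0268
t: 21.97
ee_pos: [0.6025, -0.2979, 0.1486]
ee_rot: [0.002, 1.0, -0.001, 0.003]
contact_force: [0.9, 0.1, 0.6]
grip_width: 0.0272
t: 22.72
ee_pos: [0.6038, -0.2968, 0.1786]
ee_rot: [0.004, 1.0, 0.0, 0.006]
contact_force: [1.4, -1.1, 1.1]
grip_width: 0.0458
cap top [ 0.6902 -0.0229] scene [[0.6915, -0.0238]] sat 122 conf 0.55 px [267. 163.]
cap top [ 0.358  -0.1102] scene [[0.3587, -0.1108]] sat 200 conf 0.49 px [298. 273.]
sceneonly [[0.576, -0.301]]
lid scene [ 0.4346 -0.3145] 0.69
dp [-178.4, 13.3, 8.5] tw [-0.001, 0.001, -0.0] alt [0.0, 0.0, 3.14] rows 4.3 0.0 t 23.2167 g 0.045919442525228116 q [-0.57  0.39  1.48  0.    1.27  1.  ]
```

View pics/s8.png

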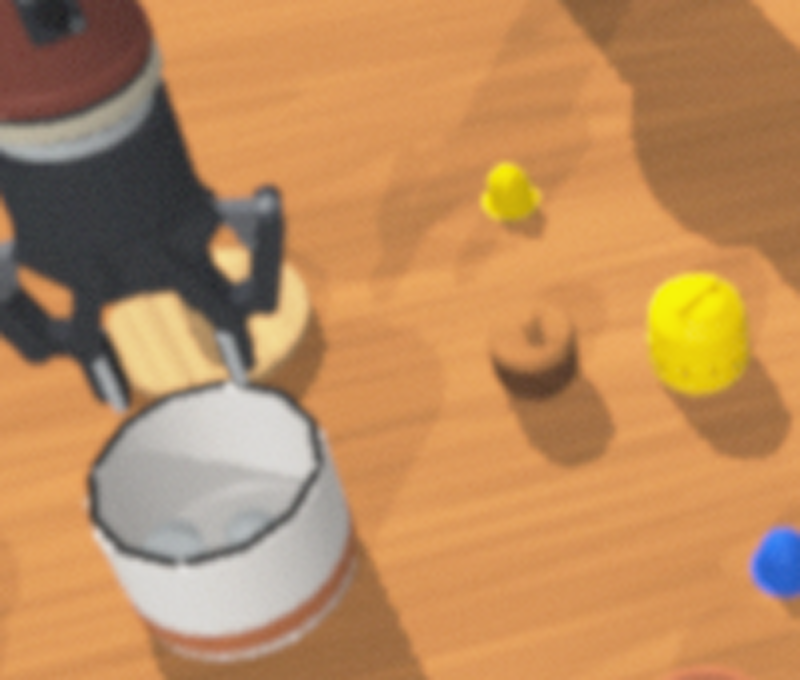

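View pics/t8.png

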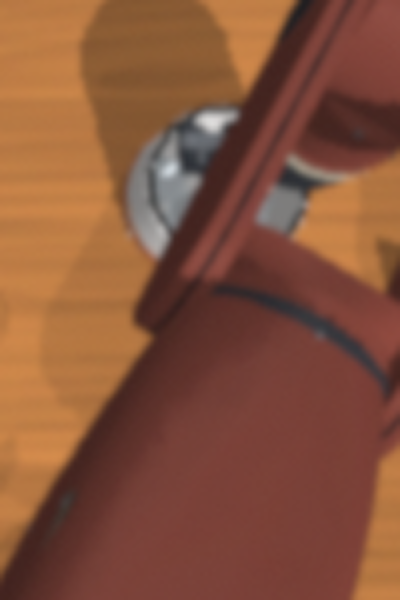

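No silver capsules are left on the shelf. I'll move the arm aside for a clear view of the tub and lid.

```bash
python3 -m inch '{"dp":[[-15,-40,0],[-30,-80,0],[-45,-120,0],[-60,-160,0],[-75,-200,0],[-90,-240,0],[-90,-260,0],[-90,-260,0]],"twist":[[0,0,0],[0,0,0],[0,0,0],[0,0,0],[0,0,0],[0,0,0],[0,0,0],[0,0,0]],"grip":[50,50,50,50,50,50,50,50]}' 30
python3 - <<'E'
from h import *
im=pic('top','t9',(310,140,410,290),4)
for cam in('top','scene'):
    for o in find('lid',cam,LID)[:1]: print('lid',cam,np.round(o[0],4),o[3])
    for o in find('tub',cam,TUB)[:1]: print('tub',cam,np.round(o[0],4),o[3])
# dark rim ring in top
g=cv2.cvtColor(im,cv2.COLOR_BGR2GRAY);m=np.zeros_like(g);m[155:220,335:395]=1
ys,xs=np.nonzero((g<75)&(m>0));e=cv2.fitEllipse(np.c_[xs,ys].astype(np.float32).reshape(-1,1,2))
print(e,len(xs),onz('top',e[0],.095))
for n in('lid','tub'):
    for cam in('top','scene'): print(n,cam,[onz(cam,d['at'],0.)[:2].round(4) for d in ctrl.spot_point(n,cam)[:1]])
E
```

```text
t: 23.88
ee_pos: [0.5084, -0.0301, 0.1689]
ee_rot: [-0.001, 1.0, 0.002, -0.001]
contact_force: [-0.1, -0.7, -0.4]
grip_width: 0.0499
lid top [ 0.4224 -0.308 ] 0.78
tub top [ 0.5999 -0.304 ] 0.86
lid scene [ 0.4207 -0.3086] 0.62
tub scene [ 0.5992 -0.3029] 0.72Traceback (most recent call last):
  File "<stdin>", line 8, in <module>
cv2.error: OpenCV(4.12.0) /io/opencv/modules/imgproc/src/shapedescr.cpp:361: error: (-201:Incorrect size of input array) There should be at least 5 points to fit the ellipse in function 'fitEllipseNoDirect'
```

View pics/t9.png

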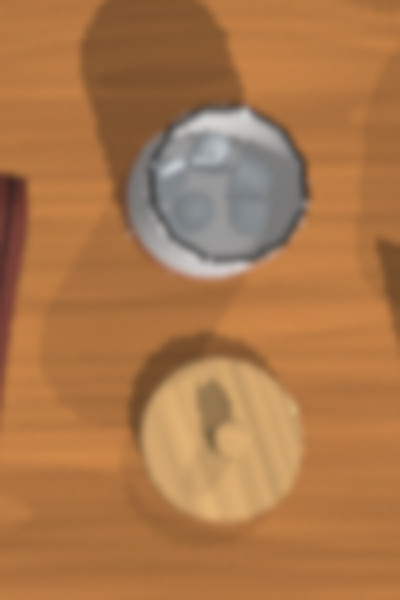

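The lid is at (.4215,-.3083) and the tub at (.5995,-.3033), with both cameras within about 1.5 mm. The capsules lie low in the tub. Going for the knob.

```bash
python3 - <<'E'
from h import *
plan(.4215,-.3083,.12)
E
python3 -m inch '{"dp":[[-12,35,0],[-24,70,0],[-36,105,0],[-48,140,0],[-60,175,0],[-72,210,0],[-84,245,20],[-90,268,40],[-90,268,48],[-90,268,48]],"twist":[[0,0,0],[0,0,0],[0,0,0],[0,0,0],[0,0,0],[0,0,0],[0,0,0],[0,0,0],[0,0,0],[0,0,0]],"grip":[50,50,50,50,50,50,50,50,50,50]}' 30
python3 -m inch '{"dp":[[0,0,0],[0,0,0]],"twist":[[0,0,0],[0,0,0]],"grip":[50,50]}' 30
python3 - <<'E'
from h import *
plan(.4215,-.3083,.043)
E
```

```text
dp [-88.1, 273.0, 49.2] tw [0.0, 0.0, -0.002] alt [0.0, -0.0, 3.14] rows 7.0 0.0 t 24.3333 g 0.049801451969170865 q [-0.22  0.03  1.9  -0.    1.21  1.35]
t: 25.17
ee_pos: [0.4178, -0.3027, 0.1187]
ee_rot: [-0.002, 1.0, -0.002, -0.002]
contact_force: [-0.1, 0.7, -1.1]
grip_width: 0.0503
t: 25.33
ee_pos: [0.4204, -0.302, 0.1219]
ee_rot: [0.0, 1.0, 0.0, 0.0]
contact_force: [-0.5, -0.3, -0.2]
grip_width: 0.0502
dp [1.0, 6.3, 78.9] tw [0.0, -0.001, 0.0] alt [0.0, 0.0, -3.14] rows 1.9 0.0 t 25.3333 g 0.0502098358841717 q [-0.78  0.1   1.92  0.    1.12  0.79]
```

```bash
python3 -m inch '{"dp":[[1,6,30],[1,6,55],[1,6,70],[1,6,78],[1,6,78],[1,6,78]],"twist":[[0,0,0],[0,0,0],[0,0,0],[0,0,0],[0,0,0],[0,0,0]],"grip":[50,50,50,50,50,50]}' 60
python3 -m inch '{"dp":[[0,0,0],[0,0,0],[0,0,0],[0,0,0],[0,0,0]],"twist":[[0,0,0],[0,0,0],[0,0,0],[0,0,0],[0,0,0]],"grip":[15,15,15,15,15]}' 60
python3 - <<'E'
from h import *
pic('scene','s10',(50,130,200,280),4);print(pose()[0])
for o in find('lid','scene',LID)[:1]: print('lid',np.round(o[0],4),o[3])
E
```

```text
t: 25.83
ee_pos: [0.4217, -0.3083, 0.0442]
ee_rot: [0.0, 1.0, 0.001, 0.0]
contact_force: [0.9, 0.5, 0.3]
grip_width: 0.0501
t: 26.25
ee_pos: [0.4221, -0.3093, 0.0452]
ee_rot: [0.001, 1.0, -0.0, 0.001]
contact_force: [0.4, 2.4, 7.5]
grip_width: 0.0241
[ 0.42209274 -0.30931561  0.04526903]
lid [ 0.4273 -0.3101] 0.68
```

View pics/s10.png

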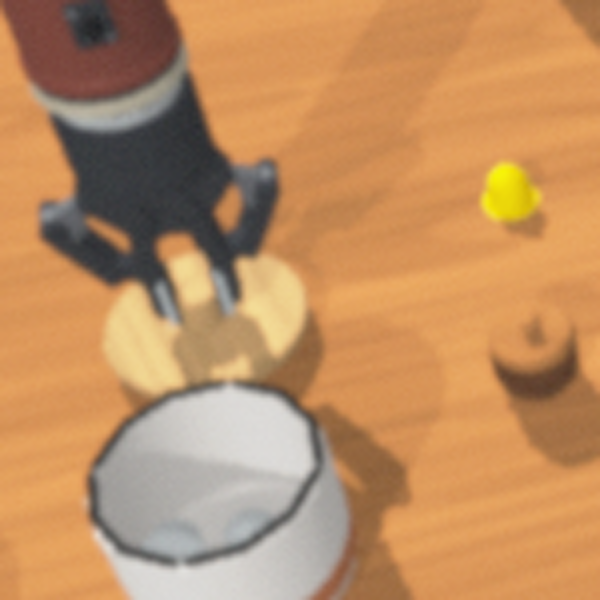

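```bash
python3 -m inch '{"dp":[[0,0,-10],[0,0,-30],[0,0,-60],[0,0,-90],[0,0,-125],[0,0,-125],[0,0,-125]],"twist":[[0,0,0],[0,0,0],[0,0,0],[0,0,0],[0,0,0],[0,0,0],[0,0,0]],"grip":[15,15,15,15,15,15,15]}' 70
python3 - <<'E'
from h import *
pic('scene','s11',(50,110,200,260),4);print(pose()[0],pose()[2]['grip_width'])
E
```

```text
t: 26.98
ee_pos: [0.4222, -0.3098, 0.1717]
ee_rot: [0.002, 1.0, -0.0, 0.002]
contact_force: [-0.7, 0.3, -1.6]
grip_width: 0.0235
[ 0.42103371 -0.3087419   0.16936493] 0.023765147329976415
```

View pics/s11.png

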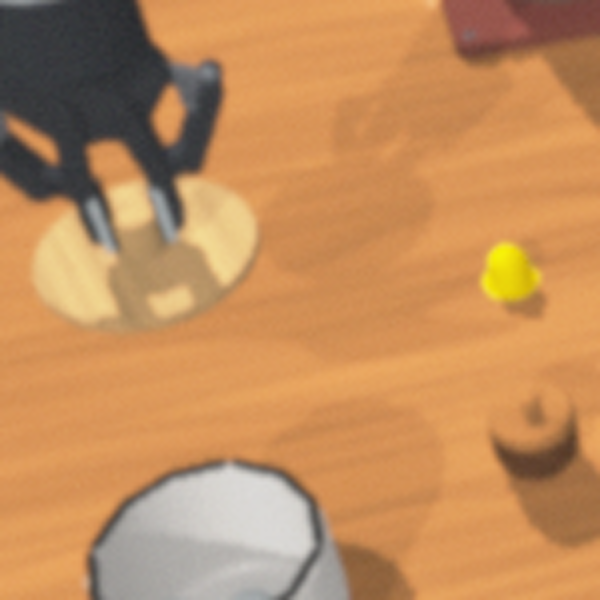

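```bash
python3 -m inch '{"dp":[[20,0,0],[50,-1,0],[85,-2,0],[120,-4,0],[150,-5,0],[170,-6,0],[178,-6,0],[178,-6,0],[178,-6,0],[178,-6,0]],"twist":[[0,0,0],[0,0,0],[0,0,0],[0,0,0],[0,0,0],[0,0,0],[0,0,0],[0,0,0],[0,0,0],[0,0,0]],"grip":[15,15,15,15,15,15,15,15,15,15]}' 70
python3 - <<'E'
from h import *
im=pic('scene','s12',(50,150,200,300),4);print(pose()[0],pose()[2]['grip_width'])
D=[(.0,.05),(.01,.06),(.018,.06)]
for o in find('lid','scene',D,.125)[:1]: print('lid',np.round(o[0],4),o[3])
d=ctrl.trace('lid','scene')[0];ys,xs=np.nonzero(d['mask']);print(d['extent'])
for z in(.12,.125,.13):
  q=np.array([proj('scene',p) for p in pts(D)+[.5995,-.3033,z]]);print(q.min(0),q.max(0))
E
```

```text
t: 27.87
ee_pos: [0.5972, -0.3024, 0.1671]
ee_rot: [-0.001, 1.0, -0.0, -0.001]
contact_force: [0.6, -0.3, -1.7]
grip_width: 0.0239
[ 0.59728785 -0.30258775  0.167607  ] 0.02362515458393607
lid [ 0.6075 -0.3016] 0.88
[60.0, 211.0, 127.2, 257.5]
[ 62.15881877 208.81687111] [127.36539077 259.98695196]
[ 61.29101794 207.18511816] [126.82888405 258.43722562]
[ 60.41485928 205.5387216 ] [126.28738591 256.87213203]
```

View pics/s12.png

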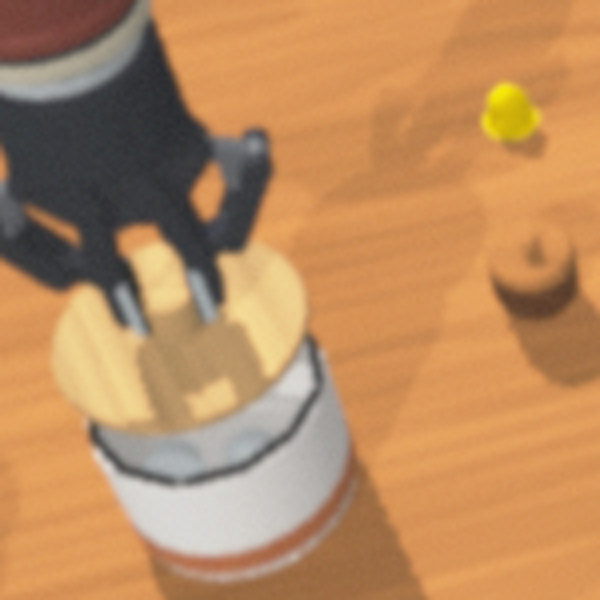

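The lid is level and centred over the mouth. Lowering it slowly.

```bash
python3 -m inch '{"dp":[[0,0,8],[0,0,16],[0,0,24],[0,0,29],[0,0,32],[0,0,34],[0,0,36],[0,0,38],[0,0,38],[0,0,38]],"twist":[[0,0,0],[0,0,0],[0,0,0],[0,0,0],[0,0,0],[0,0,0],[0,0,0],[0,0,0],[0,0,0],[0,0,0]],"grip":[15,15,15,15,15,15,15,15,15,15]}' 70
python3 - <<'E'
from h import *
o=pose();print(o[0],o[2]['contact_force'],o[2]['wrist_torque'],o[2]['grip_width'])
pic('scene','s13',(50,150,200,300),4)
E
```

```text
t: 28.9
ee_pos: [0.599, -0.3026, 0.1305]
ee_rot: [0.0, 1.0, -0.0, 0.0]
contact_force: [0.5, 0.9, -1.5]
grip_width: 0.0237
[ 0.59901791 -0.30258328  0.13052584] [ 0.54054902  0.94257647 -1.46828108] [ 0.04257087  0.03695755 -0.01806176] 0.023718601926190883
```

View pics/s13.png

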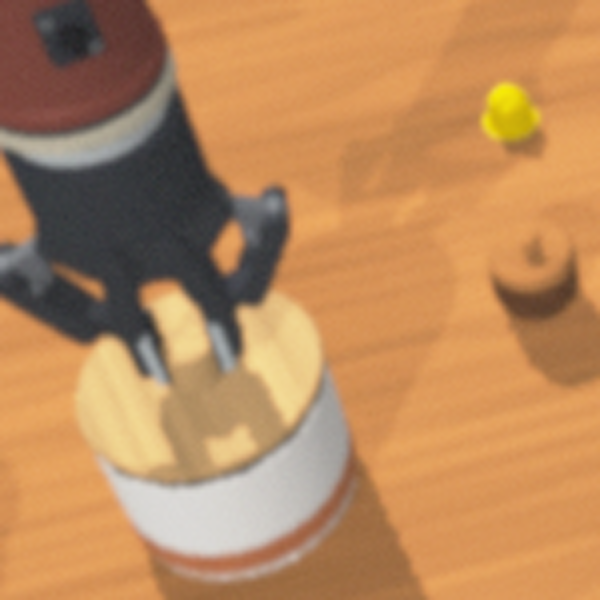

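```bash
python3 -m inch '{"dp":[[0,0,0.7],[0,0,1.4],[0,0,2.1],[0,0,2.8],[0,0,3.5],[0,0,4.2]],"twist":[[0,0,0],[0,0,0],[0,0,0],[0,0,0],[0,0,0],[0,0,0]],"grip":[15,15,15,15,15,15]}' 90
python3 -m inch '{"dp":[[0,0,0.7],[0,0,1.4],[0,0,2.1],[0,0,2.8]],"twist":[[0,0,0],[0,0,0],[0,0,0],[0,0,0]],"grip":[15,15,15,15]}' 90
python3 -m inch '{"dp":[[0,0,0.7],[0,0,1.4],[0,0,1.4]],"twist":[[0,0,0],[0,0,0],[0,0,0]],"grip":[15,15,15]}' 90
```

```text
t: 29.45
ee_pos: [0.5992, -0.3027, 0.1287]
ee_rot: [0.0, 1.0, -0.0, 0.0]
contact_force: [-5.4, 3.4, 11.5]
grip_width: 0.0228
t: 29.78
ee_pos: [0.5992, -0.3027, 0.126]
ee_rot: [0.0, 1.0, -0.0, 0.0]
contact_force: [-6.3, 3.8, 11.3]
grip_width: 0.0229
t: 30.03
ee_pos: [0.5991, -0.3027, 0.1254]
ee_rot: [0.0, 1.0, 0.0, 0.0]
contact_force: [-8.3, 4.3, 15.5]
grip_width: 0.0231
```

```bash
python3 -m inch '{"dp":[[-1,-0.5,0.3],[-1,-0.5,1],[-1,-0.5,1.7],[-1,-0.5,2.0]],"twist":[[0,0,0],[0,0,0],[0,0,0],[0,0,0]],"grip":[15,15,15,15]}' 90
python3 -m inch '{"dp":[[0,0,0.6],[0,0,1.2],[0,0,1.8],[0,0,1.8]],"twist":[[0,0,0],[0,0,0],[0,0,0],[0,0,0]],"grip":[15,15,15,15]}' 90
python3 - <<'E'
from h import *
o=pose();print(o[0],o[2]['contact_force'],o[2]['wrist_torque'])
E
```

```text
t: 30.37
ee_pos: [0.5991, -0.3027, 0.1254]
ee_rot: [0.001, 1.0, -0.0, 0.002]
contact_force: [-8.5, 6.2, 22.9]
grip_width: 0.023
t: 30.7
ee_pos: [0.5991, -0.3026, 0.1253]
ee_rot: [0.001, 1.0, 0.0, 0.002]
contact_force: [-13.9, 7.5, 32.1]
grip_width: 0.023
[ 0.59913975 -0.30264315  0.1252881 ] [-13.89862655   7.49180129  32.08973018] [ 1.41144481  2.16060245 -0.05353642]
```

```bash
python3 -m inch '{"dp":[[0,0,-4],[0,0,-4],[0,0,-4],[0,0,-4],[0,0,-30],[0,0,-65]],"twist":[[0,0,0],[0,0,0],[0,0,0],[0,0,0],[0,0,0],[0,0,0]],"grip":[15,15,50,50,50,50]}' 60
python3 -m inch '{"dp":[[-15,-30,0],[-30,-70,0],[-45,-110,0],[-60,-150,0],[-75,-190,0],[-90,-230,0],[-90,-250,0],[-90,-250,0]],"twist":[[0,0,0],[0,0,0],[0,0,0],[0,0,0],[0,0,0],[0,0,0],[0,0,0],[0,0,0]],"grip":[50,50,50,50,50,50,50,50]}' 30
python3 - <<'E'
from h import *
im=pic('scene','s14',(60,200,160,300),6);pic('top','t14',(330,140,410,220),6)
d=ctrl.trace('lid','scene')[0];print(d['extent'],d['confidence'])
D=[(.01,.06),(.018,.06),(.018,.013),(.044,.013)]
for z in(.080,.085):
  q=np.array([proj('scene',p) for p in pts(D)+[.5995,-.3033,z]]);print(z,q.min(0),q.max(0))
for cam in('top','scene'):
    for o in find('lid',cam,LID,.08)[:1]: print('lid',np.round(o[0],4),o[3])
E
```

```text
t: 31.2
ee_pos: [0.5951, -0.3003, 0.1779]
ee_rot: [-0.003, 1.0, -0.0, -0.004]
contact_force: [-0.0, -0.0, 0.4]
grip_width: 0.0503
t: 31.87
ee_pos: [0.5064, -0.0476, 0.1822]
ee_rot: [-0.001, 1.0, 0.002, -0.001]
contact_force: [-0.1, -0.2, -0.3]
grip_width: 0.05
[71.0, 223.4, 129.6, 271.5] 0.86
0.08 [ 68.81416693 221.36636318] [131.48574084 271.85767522]
0.085 [ 68.00912638 219.8450359 ] [130.98679423 270.42313367]
lid [ 0.5997 -0.302 ] 0.98
lid [0.5502 0.1924] 0.75
```

View pics/s14.png

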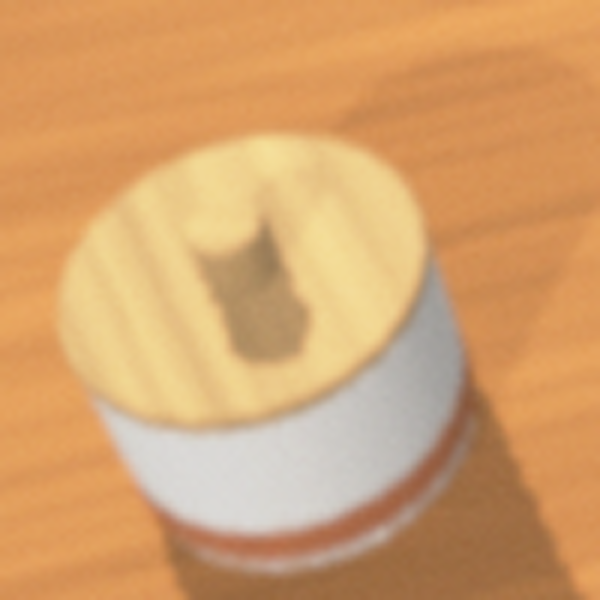

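View pics/t14.png

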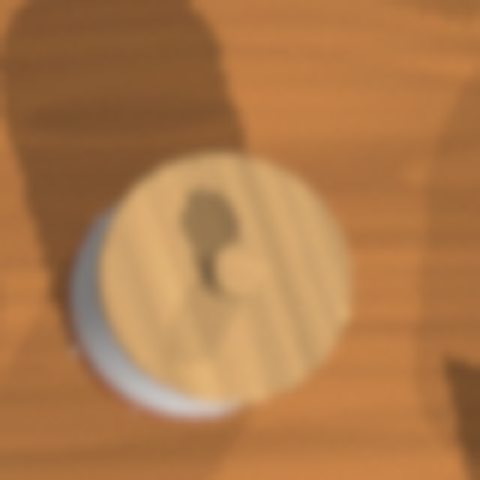

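The lid looks seated: its visible lower edge is at row 271.5, against 271.9 predicted for home and 270.4 for lying on the seal. To be sure all round, I'll probe with closed fingertips on four sides of the disc.

```bash
python3 -m inch '{"dp":[[10,35,0],[20,70,0],[30,105,0],[38,140,0],[45,175,0],[48,210,0],[48,240,0],[48,252,0],[48,252,15],[48,252,30]],"twist":[[0,0,0],[0,0,0],[0,0,0],[0,0,0],[0,0,0],[0,0,0],[0,0,0],[0,0,0],[0,0,0],[0,0,0]],"grip":[0,0,0,0,0,0,0,0,0,0]}' 30
python3 -m inch '{"dp":[[0,0,0],[0,0,0]],"twist":[[0,0,0],[0,0,0]],"grip":[0,0]}' 30
python3 - <<'E'
from h import *
plan(.5575,-.3025,.126)
E
```

```text
t: 33.05
ee_pos: [0.556, -0.3066, 0.1535]
ee_rot: [0.001, 1.0, -0.002, 0.001]
contact_force: [0.9, 0.6, -0.7]
grip_width: 0.0002
t: 33.22
ee_pos: [0.5549, -0.3038, 0.1517]
ee_rot: [-0.001, 1.0, -0.001, -0.001]
contact_force: [-0.3, 0.0, 0.2]
grip_width: 0.0001
dp [2.7, -1.3, 25.7] tw [-0.002, 0.003, -0.001] alt [0.0, 0.0, 3.14] rows 0.6 0.0 t 33.2167 g 5.875476115237288e-05 q [-0.63  0.33  1.59  0.    1.22  0.95]
```

```bash
python3 -m inch '{"dp":[[2,-1,12],[2,-1,22],[2,-1,25],[2,-1,26],[2,-1,27],[2,-1,28],[2,-1,29],[2,-1,30],[2,-1,30]],"twist":[[0,0,0],[0,0,0],[0,0,0],[0,0,0],[0,0,0],[0,0,0],[0,0,0],[0,0,0],[0,0,0]],"grip":[0,0,0,0,0,0,0,0,0]}' 30
python3 -m inch '{"dp":[[0,0,0.8],[0,0,1.6],[0,0,1.6]],"twist":[[0,0,0],[0,0,0],[0,0,0]],"grip":[0,0,0]}' 30
```

```text
t: 33.97
ee_pos: [0.5579, -0.3031, 0.1232]
ee_rot: [0.0, 1.0, -0.0, 0.0]
contact_force: [0.2, 0.1, -0.6]
grip_width: 0.0
t: 34.22
ee_pos: [0.5578, -0.303, 0.1214]
ee_rot: [-0.0, 1.0, -0.0, -0.0]
contact_force: [0.5, -0.4, 0.2]
grip_width: 0.0002
```

```bash
python3 -m inch '{"dp":[[0,0,0.8],[0,0,1.6],[0,0,2.4],[0,0,2.4]],"twist":[[0,0,0],[0,0,0],[0,0,0],[0,0,0]],"grip":[0,0,0,0]}' 30
python3 -m inch '{"dp":[[0,0,0.8],[0,0,1.6],[0,0,2.4],[0,0,2.4]],"twist":[[0,0,0],[0,0,0],[0,0,0],[0,0,0]],"grip":[0,0,0,0]}' 30
```

```text
t: 34.55
ee_pos: [0.558, -0.3031, 0.1201]
ee_rot: [0.0, 1.0, -0.0, 0.0]
contact_force: [-2.5, 1.0, 5.9]
grip_width: 0.0004
t: 34.88
ee_pos: [0.558, -0.3031, 0.12]
ee_rot: [0.0, 1.0, 0.0, 0.0]
contact_force: [-8.1, 5.7, 18.8]
grip_width: 0.0005
```

The −x side is solid at TCP z 0.1200, exactly home, under 19 N. Now the +x side.

```bash
python3 -m inch '{"dp":[[0,0,-25],[0,0,-50],[35,0,-50],[70,0,-50],[84,0,-50],[84,0,-40],[84,0,-20],[84,0,-8],[84,0,-5],[84,0,-4]],"twist":[[0,0,0],[0,0,0],[0,0,0],[0,0,0],[0,0,0],[0,0,0],[0,0,0],[0,0,0],[0,0,0],[0,0,0]],"grip":[0,0,0,0,0,0,0,0,0,0]}' 30
python3 -m inch '{"dp":[[0,0,0.8],[0,0,1.6],[0,0,2.4],[0,0,3.2],[0,0,4],[0,0,4]],"twist":[[0,0,0],[0,0,0],[0,0,0],[0,0,0],[0,0,0],[0,0,0]],"grip":[0,0,0,0,0,0]}' 30
python3 -m inch '{"dp":[[0,0,-25],[0,0,-50],[-21,20,-50],[-42,42,-50],[-42,42,-50],[-42,42,-40],[-42,42,-20],[-42,42,-8],[-42,42,-5],[-42,42,-4]],"twist":[[0,0,0],[0,0,0],[0,0,0],[0,0,0],[0,0,0],[0,0,0],[0,0,0],[0,0,0],[0,0,0],[0,0,0]],"grip":[0,0,0,0,0,0,0,0,0,0]}' 30
python3 -m inch '{"dp":[[0,0,0.8],[0,0,1.6],[0,0,2.4],[0,0,3.2],[0,0,4],[0,0,4]],"twist":[[0,0,0],[0,0,0],[0,0,0],[0,0,0],[0,0,0],[0,0,0]],"grip":[0,0,0,0,0,0]}' 30
```

```text
t: 35.72
ee_pos: [0.6403, -0.3025, 0.1201]
ee_rot: [-0.001, 1.0, -0.0, -0.001]
contact_force: [-3.9, 3.0, 9.5]
grip_width: -0.0002
t: 36.22
ee_pos: [0.6404, -0.3025, 0.12]
ee_rot: [-0.001, 1.0, -0.0, -0.001]
contact_force: [-11.2, 8.1, 21.0]
grip_width: -0.0003
t: 37.05
ee_pos: [0.5988, -0.3438, 0.12]
ee_rot: [-0.001, 1.0, 0.0, -0.002]
contact_force: [-7.6, 2.6, 13.2]
grip_width: 0.0004
t: 37.55
ee_pos: [0.5988, -0.3439, 0.12]
ee_rot: [-0.001, 1.0, 0.0, -0.002]
contact_force: [-15.9, 8.4, 26.7]
grip_width: 0.0001
```

```bash
python3 -m inch '{"dp":[[0,0,-25],[0,0,-50],[0,-35,-50],[0,-70,-50],[0,-84,-50],[0,-84,-40],[0,-84,-20],[0,-84,-10],[0,-84,-6],[0,-84,-5]],"twist":[[0,0,0],[0,0,0],[0,0,0],[0,0,0],[0,0,0],[0,0,0],[0,0,0],[0,0,0],[0,0,0],[0,0,0]],"grip":[0,0,0,0,0,0,0,0,0,0]}' 30
python3 -m inch '{"dp":[[0,0,0.8],[0,0,1.6],[0,0,2.4],[0,0,3.2],[0,0,3.5]],"twist":[[0,0,0],[0,0,0],[0,0,0],[0,0,0],[0,0,0]],"grip":[0,0,0,0,0]}' 30
python3 -m inch '{"dp":[[0,0,-25],[0,0,-60],[-10,-40,-80],[-20,-80,-80],[-30,-120,-80],[-40,-160,-80],[-50,-200,-80],[-60,-240,-80],[-70,-240,-80],[-70,-240,-80]],"twist":[[0,0,0],[0,0,0],[0,0,0],[0,0,0],[0,0,0],[0,0,0],[0,0,0],[0,0,0],[0,0,0],[0,0,0]],"grip":[0,0,0,0,0,0,0,0,0,0]}' 30
python3 - <<'E'
from h import *
pic('top','t15',(100,160,260,280),5);pic('scene','s15',(240,110,410,240),4.5)
for cam in('top','scene'):
    for o in find('eggcup0',cam,CUP,.018): print('cup',cam,np.round(o[0],4),o[3],np.round(o[1]),o[4])
for n,z in(('tray_mid',.018),('tray_front',.026)):
    for cam in('top','scene'):
        for d in ctrl.spot_point(n,cam)[:1]: print(n,cam,np.round(onz(cam,d['at'],z),4))
E
```

```text
t: 38.38
ee_pos: [0.5989, -0.2609, 0.1201]
ee_rot: [-0.001, 1.0, -0.0, -0.002]
contact_force: [-0.9, 0.3, 3.0]
grip_width: 0.0001
t: 38.8
ee_pos: [0.5993, -0.2611, 0.12]
ee_rot: [-0.0, 1.0, -0.0, -0.001]
contact_force: [-9.2, 6.0, 16.6]
grip_width: -0.0003
t: 39.63
ee_pos: [0.5286, -0.019, 0.1978]
ee_rot: [-0.0, 1.0, 0.002, -0.001]
contact_force: [0.1, 0.4, -0.1]
grip_width: -0.0
cup top [0.5052 0.328 ] 0.7 [147. 224.] 326
cup top [0.5195 0.2602] 0.51 [171. 219.] 260
cup top [0.5151 0.1873] 0.5 [196. 220.] 236
cup scene [0.5174 0.1861] 0.78 [304. 184.] 434
cup scene [0.5185 0.2587] 0.65 [330. 179.] 366
tray_mid scene [0.5067 0.2577 0.018 ]
tray_front top [0.4194 0.242  0.026 ]
tray_front scene [0.4193 0.2415 0.026 ]
```

View pics/t15.png

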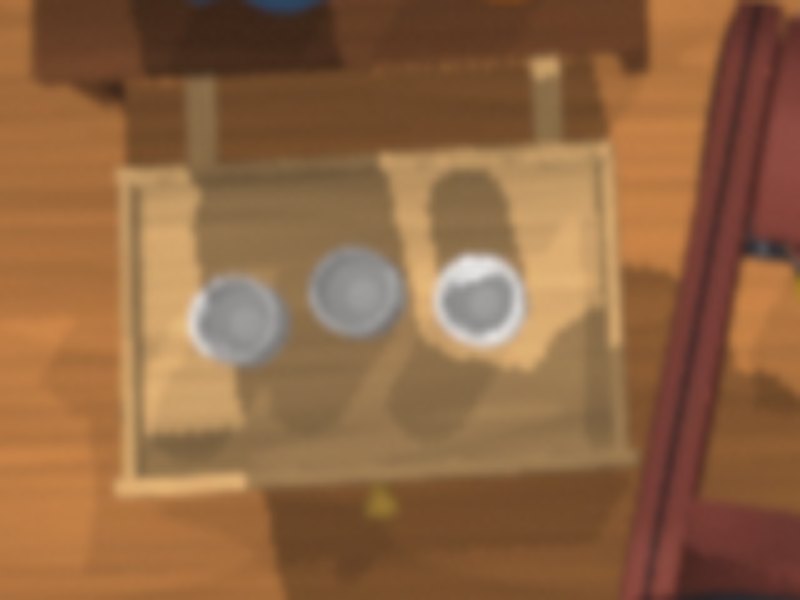

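View pics/s15.png

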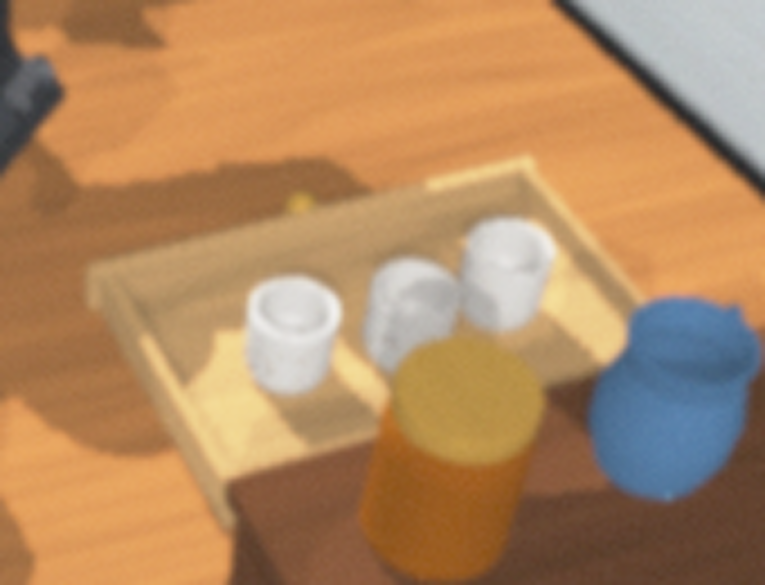

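The lid is solid at z=0.120 at all four points, so it sits level and home. Next I'll fit the tray's pose from its corners in the top view: back outer corners near (124,194) and (222,189), front ones near (123,258) and (226,252).

```bash
cat >> h.py <<'E'
def tw2(pose,P):
    x,y,a=pose;c,s=np.cos(a),np.sin(a);P=np.atleast_2d(P).astype(float)
    return np.c_[x+c*P[:,0]-s*P[:,1],y+s*P[:,0]+c*P[:,1],P[:,2]+.018]
def overlay(pose,name,cups=(),crop=(100,160,260,280),sc=5,cam='top'):
    im=ctrl.read_camera(cam);l,t,r,b=crop;o=cv2.resize(im[t:b,l:r],None,fx=sc,fy=sc,interpolation=cv2.INTER_CUBIC)
    def dr(P,col,w=None,closed=True):
        W=tw2(pose,P) if w is None else w
        q=np.array([(proj(cam,p)+.5-[l,t])*sc-.5 for p in W]).round().astype(np.int32);cv2.polylines(o,[q.reshape(-1,1,2)],closed,col,1)
    dr([[.086,.139,.03],[.086,-.139,.03],],(0,0,255),closed=False)   # inner back top
    dr([[.086,.139,0],[.086,-.139,0],[-.086,-.139,0],[-.086,.139,0]],(0,255,0))
    dr([[-.096,.151,.022],[-.096,-.151,.022],[-.086,-.151,.022],[-.086,.151,.022]],(255,0,0))
    dr([[-.096,0,.008],[-.118,0,.008]],(255,0,255),closed=False)
    for c in cups:
        a=np.linspace(0,2*np.pi,24)
        dr(None,(255,0,255),np.c_[c[0]+.025*np.cos(a),c[1]+.025*np.sin(a),0*a+.066])
    cv2.imwrite('pics/'+name+'.png',o)
E
python3 - <<'E'
from h import *
B=[onz('top',p,.048) for p in((124,194.4),(222,189.2))];F=[onz('top',p,.04) for p in((123.3,257.5),(226.4,252.6))]
for q in B+F: print(q.round(4))
for a,b in(B,F): d=a-b; print('yaw',-np.arctan2(d[0],d[1]),np.linalg.norm(d))
k=onz('top',(176,260.6),.026);print('knob',k)
yaw=np.mean([-np.arctan2((a-b)[0],(a-b)[1]) for a,b in(B,F)])
fm=(F[0]+F[1])/2;x=fm[0]+.096*np.cos(yaw);y=fm[1]+.096*np.sin(yaw);print(x,y,yaw)
overlay((x,y,yaw),'ov1',[(.5055,.3275),(.5188,.2595),(.5163,.187)])
E
```

```text
[0.593  0.3986 0.048 ]
[0.6043 0.1118 0.048 ]
[0.4102 0.3976 0.04  ]
[0.4196 0.1004 0.04  ]
yaw 0.03916624102769547 0.28701083136427635
yaw 0.031527503911873464 0.29736342918062314
knob [0.39896622 0.24821111 0.026     ]
0.5108373298335598 0.2523900737715796 0.03534687246978446
```

View pics/ov1.png

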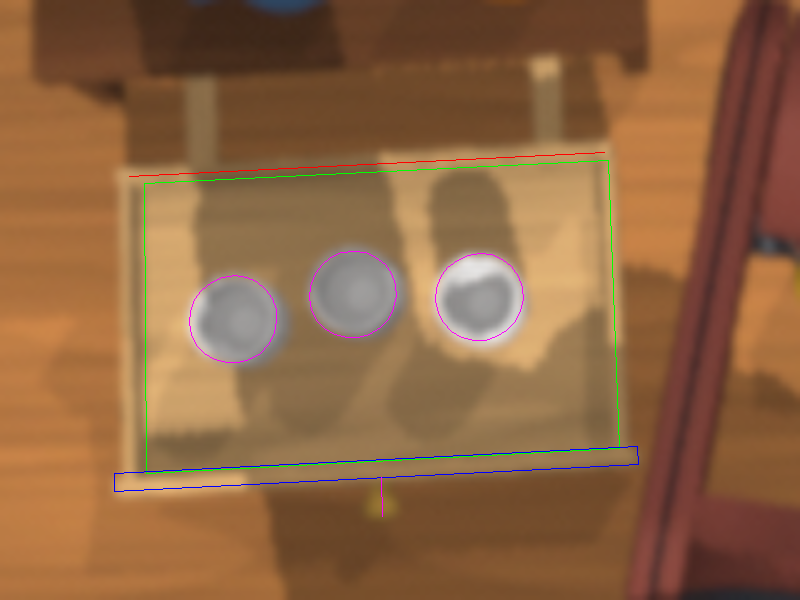

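The tray fit is good: pose (.511,.252), yaw 0.035. Plan: push each cup to the back board with a two-finger cradle, then close up the row from the sides. Left cup first.

```bash
cat >> h.py <<'E'
TR=(.5108,.2524,.0353)
def tplan(tx,ty,z,tr=TR,yaw=None):
    w=tw2(tr,[[tx,ty,0]])[0];print('target',w[:2].round(4));plan(w[0],w[1],z,tr[2] if yaw is None else yaw)
def totray(xy,tr=TR):
    d=np.array(xy)[:2]-np.array(tr[:2]);c,s=np.cos(tr[2]),np.sin(tr[2]);return np.array([c*d[0]+s*d[1],-s*d[0]+c*d[1]])
E
python3 - <<'E'
from h import *
for c in[(.5055,.326),(.5188,.259),(.5163,.187)]: print(totray(c))
tplan(-.046,.073,.14)
E
```

```text
[-0.00269916  0.0737412 ]
[0.00822795 0.00631355]
[ 0.00318843 -0.06555337]
target [0.4623 0.3237]
dp [-68.2, -345.2, 58.1] tw [-0.0, 0.0, -0.036] alt [0.0, 0.0, 3.11] rows 8.6 0.3 t 40.1833 g 6.416305731767506e-05 q [-0.19  0.04  1.83 -0.    1.27  1.38]
```

```bash
python3 -m inch '{"dp":[[-8,-40,0],[-16,-80,0],[-24,-120,0],[-32,-160,0],[-40,-200,0],[-48,-240,0],[-56,-280,0],[-64,-320,20],[-68,-345,40],[-68,-345,58]],"twist":[[0,0,-0.036],[0,0,-0.036],[0,0,-0.036],[0,0,-0.036],[0,0,-0.036],[0,0,-0.036],[0,0,-0.036],[0,0,-0.036],[0,0,-0.036],[0,0,-0.036]],"grip":[20,20,20,20,20,20,20,20,20,20]}' 30
python3 -m inch '{"dp":[[0,0,0],[0,0,0]],"twist":[[0,0,0],[0,0,0]],"grip":[20,20]}' 30
python3 - <<'E'
from h import *
tplan(-.046,.073,.05)
E
```

```text
t: 41.02
ee_pos: [0.4608, 0.3289, 0.1397]
ee_rot: [-0.001, 1.0, 0.02, 0.0]
contact_force: [-1.2, 0.4, 0.2]
grip_width: 0.0197
t: 41.18
ee_pos: [0.4611, 0.3236, 0.1391]
ee_rot: [0.001, 1.0, 0.018, -0.001]
contact_force: [0.6, 0.2, 0.2]
grip_width: 0.0199
target [0.4623 0.3237]
dp [1.5, -0.2, 89.1] tw [0.002, 0.003, 0.001] alt [-0.0, 0.0, -3.14] rows 2.1 0.0 t 41.1833 g 0.019919883889288875 q [ 0.47  0.19  1.79 -0.    1.17  2.01]
```

```bash
python3 -m inch '{"dp":[[0,0,30],[0,0,60],[0,0,80],[0,0,89],[0,0,89]],"twist":[[0,0,0],[0,0,0],[0,0,0],[0,0,0],[0,0,0]],"grip":[20,20,20,20,20]}' 30
python3 - <<'E'
from h import *
pic('scene','s16',(240,90,410,220),4.5)
o=pose();print(totray(o[0]),o[0][2],o[2]['contact_force'])
E
```

```text
t: 41.6
ee_pos: [0.4617, 0.3226, 0.0502]
ee_rot: [0.001, 1.0, 0.017, -0.001]
contact_force: [-1.1, -0.1, -1.0]
grip_width: 0.0202
[-0.04564337  0.07259069] 0.051779428946094275 [-0.95109835  0.23235318  0.1380062 ]
```

View pics/s16.png

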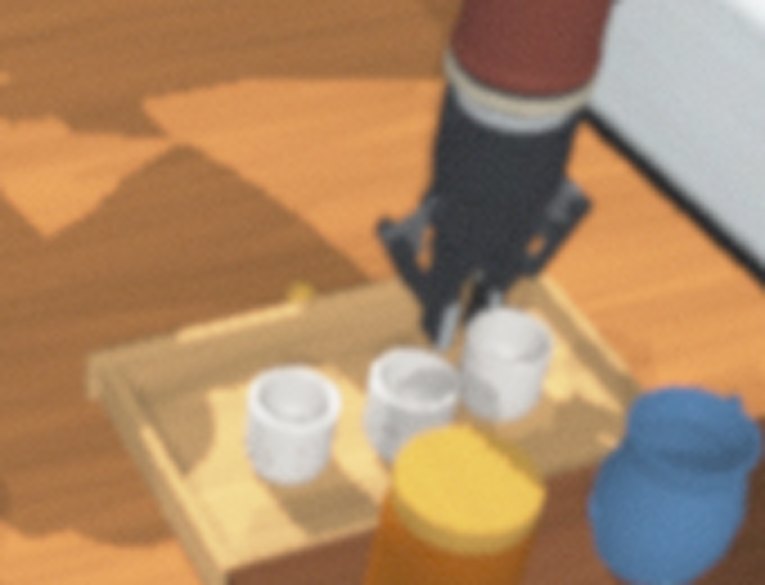

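```bash
python3 -m inch '{"dp":[[4,0,2],[8,0,2],[12,0,2],[17,0,2],[23,0,2],[29,0,2],[35,0,2],[41,0,2],[47,0,2],[53,0,2]],"twist":[[0,0,0],[0,0,0],[0,0,0],[0,0,0],[0,0,0],[0,0,0],[0,0,0],[0,0,0],[0,0,0],[0,0,0]],"grip":[20,20,20,20,20,20,20,20,20,20]}' 30
python3 -m inch '{"dp":[[5,0,0],[10,0,0],[14,0,0],[17,0,0],[19,0,0],[21,0,0],[21,0,0]],"twist":[[0,0,0],[0,0,0],[0,0,0],[0,0,0],[0,0,0],[0,0,0],[0,0,0]],"grip":[20,20,20,20,20,20,20]}' 30
python3 - <<'E'
from h import *
o=pose();print(totray(o[0]),o[0][2],o[2]['contact_force'])
overlay(TR,'ov2');pic('scene','s17',(240,90,410,220),4.5)
E
```

```text
t: 42.48
ee_pos: [0.5155, 0.3259, 0.0491]
ee_rot: [0.0, 1.0, 0.018, -0.0]
contact_force: [-2.8, 0.4, 2.3]
grip_width: 0.02
t: 43.07
ee_pos: [0.5358, 0.3266, 0.0491]
ee_rot: [0.0, 1.0, 0.018, -0.0]
contact_force: [-2.7, 0.0, 2.1]
grip_width: 0.0199
[0.0276508  0.07330185] 0.04907963913376729 [-2.67786797  0.00331972  2.08526656]
```

View pics/s17.png

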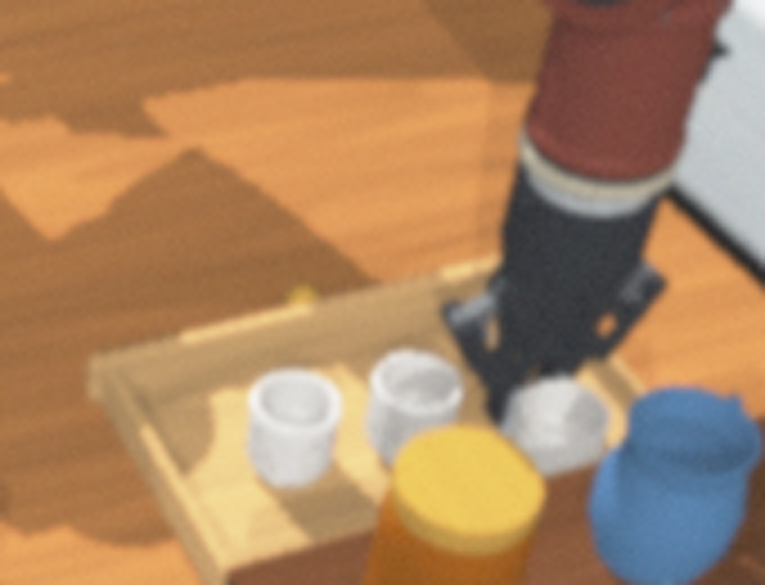

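View pics/ov2.png

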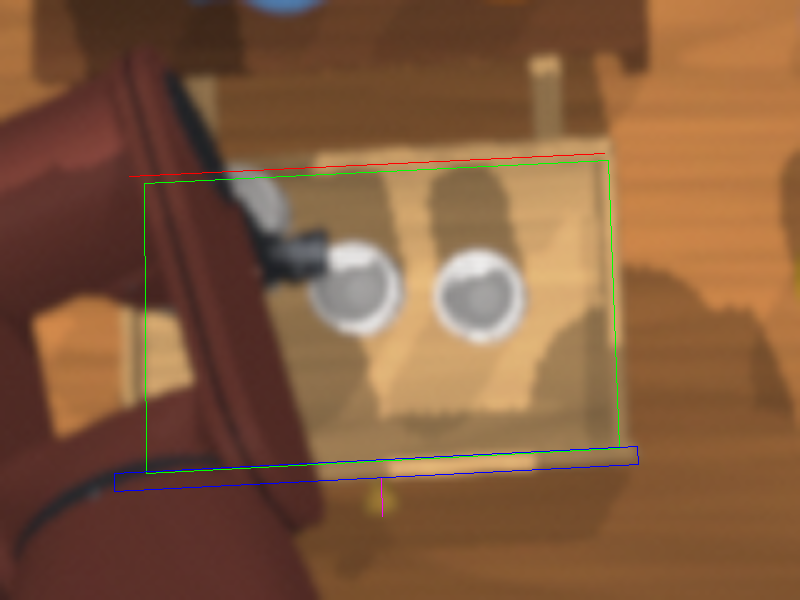

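The left cup is at the board, and the tray crept in slightly, as expected. Lifting straight up, then on to the middle cup.

```bash
python3 -m inch '{"dp":[[-4,0,0],[-6,0,-25],[-6,0,-60],[-6,0,-75],[-30,20,-75],[-50,45,-75],[-63,67,-75],[-63,67,-75],[-63,67,-75]],"twist":[[0,0,0],[0,0,0],[0,0,0],[0,0,0],[0,0,0],[0,0,0],[0,0,0],[0,0,0],[0,0,0]],"grip":[20,20,20,20,20,20,20,20,20]}' 30
python3 - <<'E'
from h import *
for cam in('top','scene'):
    for o in find('eggcup0',cam,CUP,.018): print('cup',cam,np.round(o[0],4),totray(o[0]).round(4),o[3],np.round(o[1]),o[4])
overlay(TR,'ov3')
tplan(-.036,.006,.055)
E
```

```text
t: 43.92
ee_pos: [0.4751, 0.2568, 0.1244]
ee_rot: [-0.0, 1.0, 0.017, 0.001]
contact_force: [0.3, -0.0, 0.4]
grip_width: 0.0199
cup top [0.5163 0.1882] [ 0.0032 -0.0643] 0.6 [196. 219.] 239
cup top [0.5262 0.2514] [ 0.0154 -0.0015] 0.46 [174. 216.] 180
cup top [0.5114 0.2054] [-0.0011 -0.047 ] 0.41 [190. 221.] 3463
cup scene [0.5193 0.2585] [0.0087 0.0058] 0.83 [330. 179.] 369
cup scene [0.5637 0.3318] [0.0557 0.0775] 0.72 [364. 185.] 319
cup scene [0.52   0.1862] [ 0.0069 -0.0665] 0.7 [305. 185.] 414
cup scene [ 0.6454 -0.2944] [ 0.1153 -0.5512] 0.33 [113. 276.] 1550
target [0.4746 0.2571]
dp [-1.6, 1.0, 69.4] tw [-0.0, -0.001, 0.001] alt [0.0, -0.0, -3.14] rows 1.7 0.0 t 44.1667 g 0.020512209393250578 q [0.35 0.15 1.86 0.   1.13 1.89]
```

View pics/ov3.png

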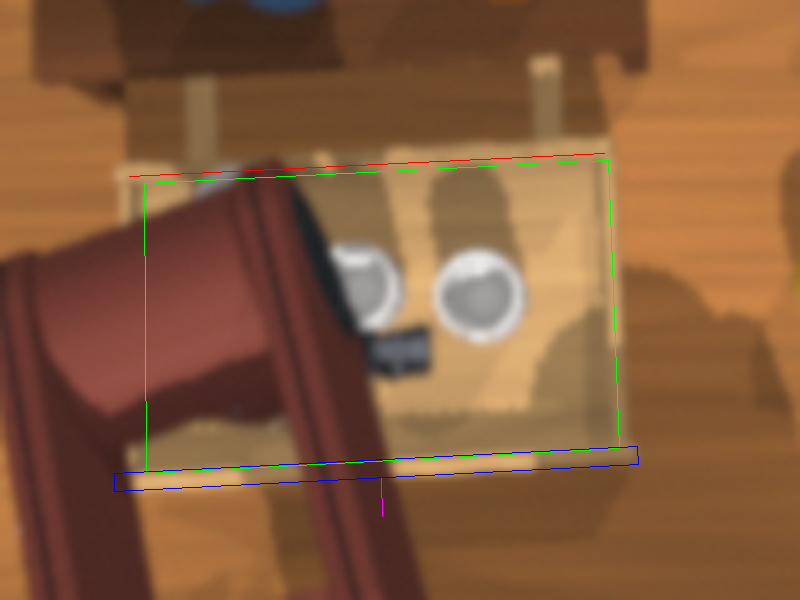

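```bash
python3 -m inch '{"dp":[[-2,0,25],[-2,0,50],[-2,0,65],[-2,0,69],[-2,0,69],[2,0,69],[6,0,69],[10,0,69],[15,0,69],[20,0,69]],"twist":[[0,0,0],[0,0,0],[0,0,0],[0,0,0],[0,0,0],[0,0,0],[0,0,0],[0,0,0],[0,0,0],[0,0,0]],"grip":[20,20,20,20,20,20,20,20,20,20]}' 30
python3 -m inch '{"dp":[[6,0,0],[12,0,0],[18,0,0],[24,0,0],[30,0,0],[36,0,0],[40,0,0],[43,0,0],[45,0,0],[46,0,0]],"twist":[[0,0,0],[0,0,0],[0,0,0],[0,0,0],[0,0,0],[0,0,0],[0,0,0],[0,0,0],[0,0,0],[0,0,0]],"grip":[20,20,20,20,20,20,20,20,20,20]}' 30
python3 - <<'E'
from h import *
o=pose();print(totray(o[0]),o[0][2],o[2]['contact_force'])
overlay(TR,'ov4');pic('scene','s18',(240,90,410,220),4.5)
E
```

```text
t: 45.0
ee_pos: [0.4963, 0.2583, 0.0561]
ee_rot: [-0.0, 1.0, 0.018, 0.0]
contact_force: [-2.0, -0.3, 1.7]
grip_width: 0.02
t: 45.83
ee_pos: [0.5411, 0.2598, 0.0551]
ee_rot: [0.0, 1.0, 0.018, -0.001]
contact_force: [-3.3, 0.0, 2.6]
grip_width: 0.0198
[0.03054681 0.00630841] 0.05508183762043137 [-3.34697599  0.02443803  2.61213199]
```

View pics/s18.png

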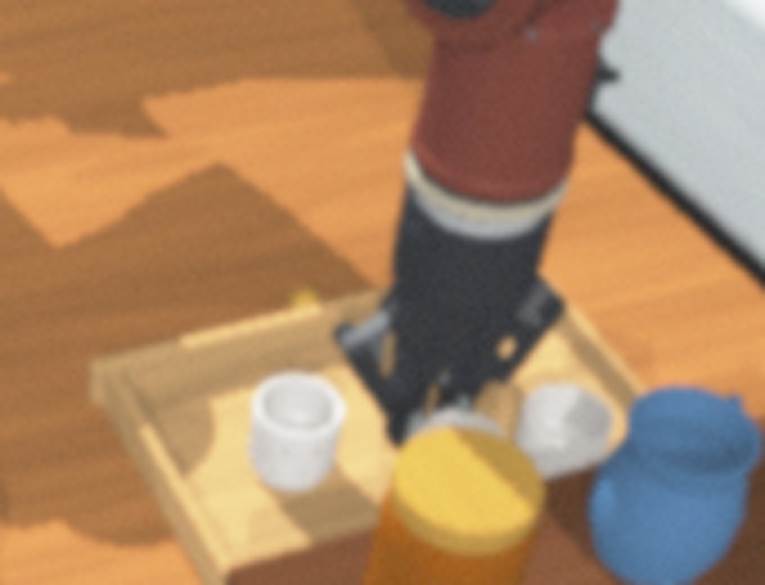

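View pics/ov4.png

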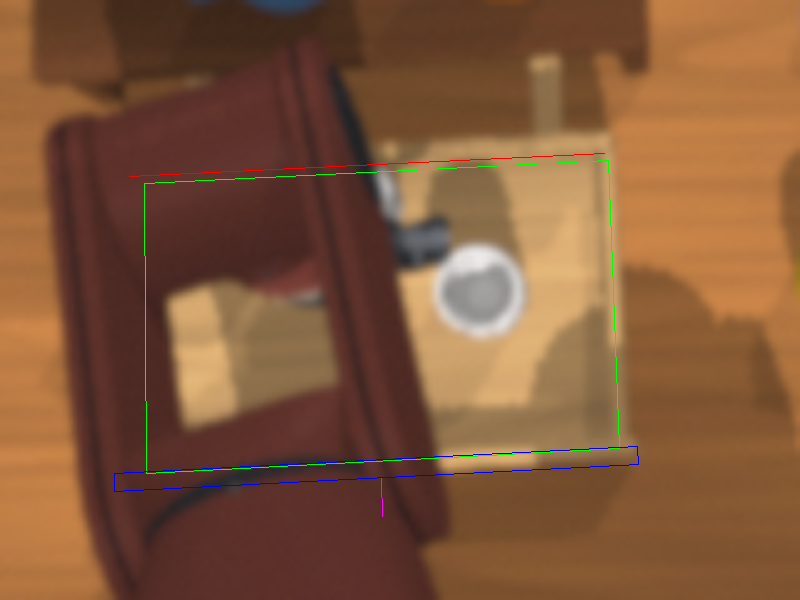

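The middle cup is at the board. Right cup next.

```bash
python3 -m inch '{"dp":[[-4,0,0],[-6,0,-25],[-6,0,-60],[-6,0,-70],[-30,25,-70],[-50,50,-70],[-66,72,-70],[-66,72,-70],[-66,72,-70]],"twist":[[0,0,0],[0,0,0],[0,0,0],[0,0,0],[0,0,0],[0,0,0],[0,0,0],[0,0,0],[0,0,0]],"grip":[20,20,20,20,20,20,20,20,20]}' 30
python3 - <<'E'
from h import *
for o in find('eggcup0','scene',CUP,.018): print('cup',np.round(o[0],4),totray(o[0]).round(4),o[3],np.round(o[1]),o[4])
overlay(TR,'ov5')
tplan(-.036,-.0665,.055)
E
```

```text
t: 46.68
ee_pos: [0.4777, 0.1848, 0.1253]
ee_rot: [-0.0, 1.0, 0.017, 0.001]
contact_force: [0.8, 0.6, 0.0]
grip_width: 0.0204
cup [0.5212 0.187 ] [ 0.0081 -0.0657] 0.6 [305. 185.] 425
cup [0.565  0.3322] [0.0569 0.0778] 0.56 [365. 185.] 324
target [0.4772 0.1847]
dp [-2.0, 1.4, 70.7] tw [-0.001, -0.002, 0.001] alt [0.0, -0.0, -3.14] rows 1.7 0.0 t 46.8333 g 0.019747627176062106 q [0.22 0.09 1.93 0.   1.12 1.75]
```

View pics/ov5.png

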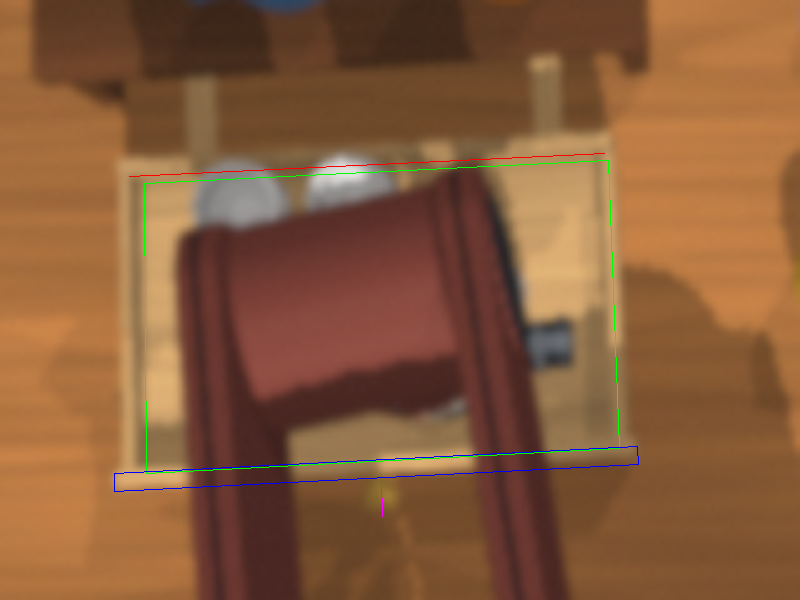

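```bash
python3 -m inch '{"dp":[[-2,1,25],[-2,1,50],[-2,1,66],[-2,1,70],[-2,1,70],[2,1,70],[6,1,70],[10,1,70],[15,1,70],[20,1,70]],"twist":[[0,0,0],[0,0,0],[0,0,0],[0,0,0],[0,0,0],[0,0,0],[0,0,0],[0,0,0],[0,0,0],[0,0,0]],"grip":[20,20,20,20,20,20,20,20,20,20]}' 30
python3 -m inch '{"dp":[[6,0,0],[12,0,0],[18,0,0],[24,0,0],[30,0,0],[36,0,0],[40,0,0],[43,0,0],[46,0,0],[47,0,0]],"twist":[[0,0,0],[0,0,0],[0,0,0],[0,0,0],[0,0,0],[0,0,0],[0,0,0],[0,0,0],[0,0,0],[0,0,0]],"grip":[20,20,20,20,20,20,20,20,20,20]}' 30
python3 -m inch '{"dp":[[-4,0,0],[-6,0,-25],[-6,0,-60],[-6,0,-80],[-20,35,-90],[-20,70,-90],[-20,110,-90],[-20,150,-90],[-20,170,-90],[-20,170,-90]],"twist":[[0,0,0],[0,0,0],[0,0,0],[0,0,0],[0,0,0],[0,0,0],[0,0,0],[0,0,0],[0,0,0],[0,0,0]],"grip":[20,20,20,20,0,0,0,0,0,0]}' 30
python3 - <<'E'
from h import *
for cam in('top','scene'):
  for o in find('eggcup0',cam,CUP,.018): print('cup',cam,np.round(o[0],4),totray(o[0]).round(4),o[3],np.round(o[1]),o[4])
overlay(TR,'ov6'); pic('scene','s19',(240,90,410,220),4.5)
E
```

```text
t: 47.67
ee_pos: [0.4991, 0.1854, 0.0561]
ee_rot: [-0.0, 1.0, 0.018, 0.001]
contact_force: [-1.4, -0.3, 1.0]
grip_width: 0.0201
t: 48.5
ee_pos: [0.5447, 0.1869, 0.055]
ee_rot: [0.0, 1.0, 0.018, -0.001]
contact_force: [-5.1, -0.3, 3.5]
grip_width: 0.0199
t: 49.33
ee_pos: [0.5312, 0.0124, 0.1455]
ee_rot: [0.001, 1.0, 0.016, 0.001]
contact_force: [0.8, 0.3, 0.1]
grip_width: -0.0
cup top [0.5776 0.1898] [ 0.0646 -0.0649] 0.64 [195. 199.] 278
cup top [0.5738 0.262 ] [0.0633 0.0073] 0.6 [171. 200.] 288
cup top [0.5714 0.3291] [0.0632 0.0745] 0.5 [148. 201.] 255
cup scene [0.5719 0.1898] [ 0.0589 -0.0648] 0.76 [314. 199.] 381
cup scene [0.5656 0.3333] [0.0576 0.0789] 0.71 [365. 185.] 332
cup scene [0.5425 0.279 ] [0.0326 0.0255] 0.5 [342. 183.] 19
```

View pics/ov6.png

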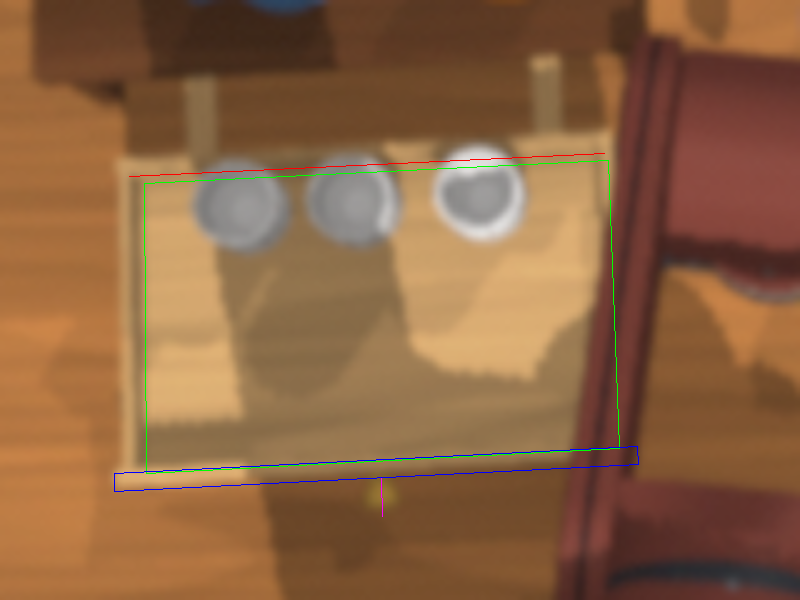

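View pics/s19.png

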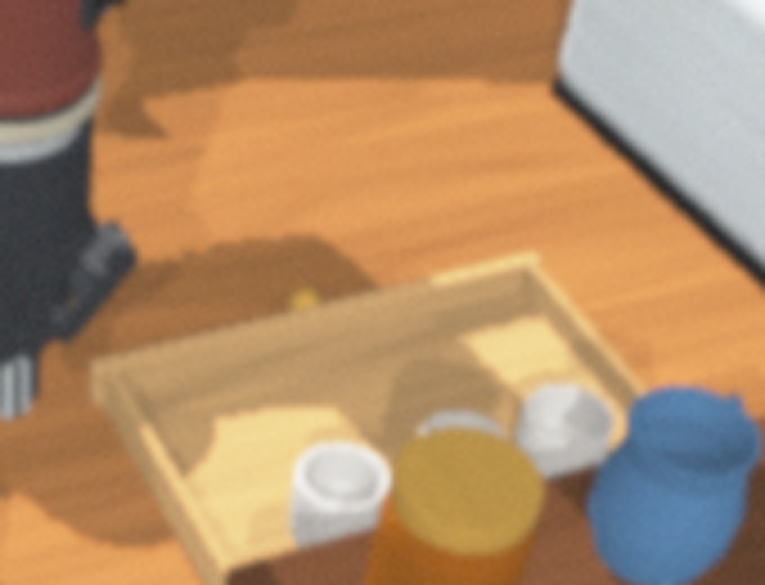

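All three cups are at the back board, and the tray has moved about 5 mm. Now closing up the row by pushing sideways with closed fingers, first the right cup from its outer side.

```bash
python3 - <<'E'
from h import *
for u,v in((40,80),(640,68)): print(onz('top',(100+u/5,160+v/5),.110))
f=[onz('top',(100+u/5,160+v/5),.04) for u,v in((120,488),(375,472))];print(f)
tplan(.059,-.114,.15)
E
```

```text
[0.63620666 0.42612669 0.11      ]
[0.63823437 0.09041824 0.11      ]
[array([0.40989342, 0.39558278, 0.04      ]), array([0.41674335, 0.24882884, 0.04      ])]
target [0.5738 0.1406]
dp [47.5, -121.3, -4.9] tw [-0.0, 0.0, 0.002] alt [-0.0, -0.0, -3.14] rows 3.1 0.0 t 49.6333 g -9.514410076316927e-06 q [-0.12  0.1   1.87  0.    1.17  1.42]
```

```bash
python3 -m inch '{"dp":[[15,-38,-5],[30,-76,-5],[45,-114,-5],[47,-121,-5],[47,-121,10],[47,-121,40],[47,-121,70],[47,-121,85],[47,-121,89],[47,-121,89]],"twist":[[0,0,0],[0,0,0],[0,0,0],[0,0,0],[0,0,0],[0,0,0],[0,0,0],[0,0,0],[0,0,0],[0,0,0]],"grip":[0,0,0,0,0,0,0,0,0,0]}' 30
python3 -m inch '{"dp":[[0,0,0],[0,0,0]],"twist":[[0,0,0],[0,0,0]],"grip":[0,0]}' 30
python3 - <<'E'
from h import *
o=pose();print(totray(o[0]),o[0][2],o[2]['contact_force'])
overlay(TR,'ov7'); pic('scene','s20',(240,110,370,220),5.5)
E
```

```text
t: 50.47
ee_pos: [0.5721, 0.1396, 0.0545]
ee_rot: [0.0, 1.0, 0.019, -0.002]
contact_force: [0.8, -0.8, -0.3]
grip_width: 0.0002
t: 50.63
ee_pos: [0.575, 0.1393, 0.058]
ee_rot: [-0.0, 1.0, 0.018, 0.002]
contact_force: [0.5, 0.4, 0.4]
grip_width: 0.0001
[ 0.06021445 -0.11525347] 0.058034764963345836 [0.48959228 0.40150807 0.37474385]
```

View pics/ov7.png

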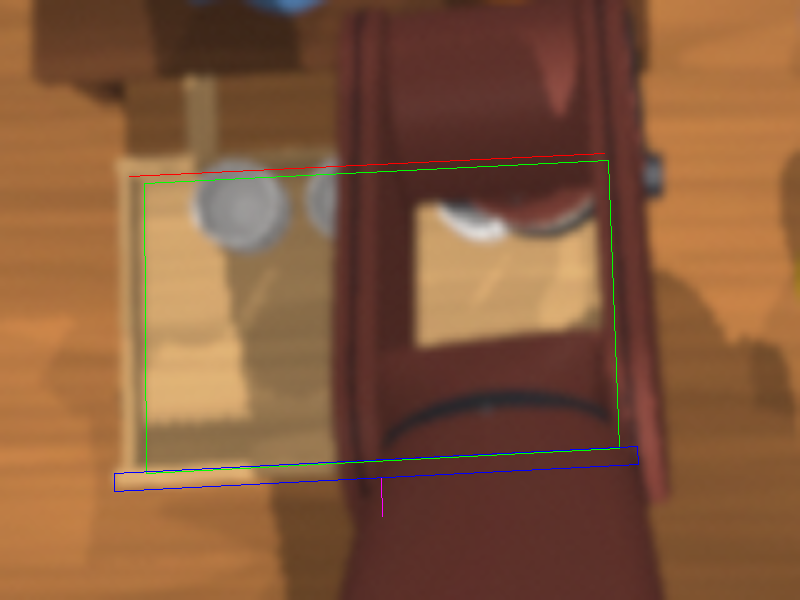

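View pics/s20.png

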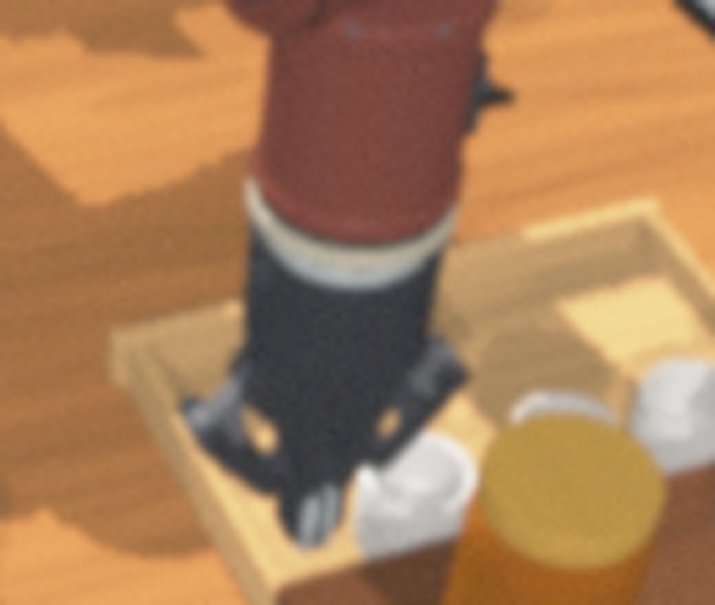

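```bash
python3 -m inch '{"dp":[[0,-3,0],[0,-6,0],[0,-9,0],[0,-12,0],[0,-15,0],[0,-18,0],[0,-21,0],[0,-24,0],[0,-26,0],[0,-26,0]],"twist":[[0,0,0],[0,0,0],[0,0,0],[0,0,0],[0,0,0],[0,0,0],[0,0,0],[0,0,0],[0,0,0],[0,0,0]],"grip":[0,0,0,0,0,0,0,0,0,0]}' 30
python3 - <<'E'
from h import *
o=pose();print(totray(o[0]),o[0][2],o[2]['contact_force'])
pic('scene','s21',(240,110,370,220),5.5)
E
```

```text
t: 51.57
ee_pos: [0.5726, 0.1654, 0.0561]
ee_rot: [-0.0, 1.0, 0.018, -0.0]
contact_force: [-0.3, -0.5, 0.2]
grip_width: 0.0003
[ 0.05869717 -0.08911219] 0.05605667534436239 [-0.347236   -0.54783465  0.2031123 ]
```

View pics/s21.png

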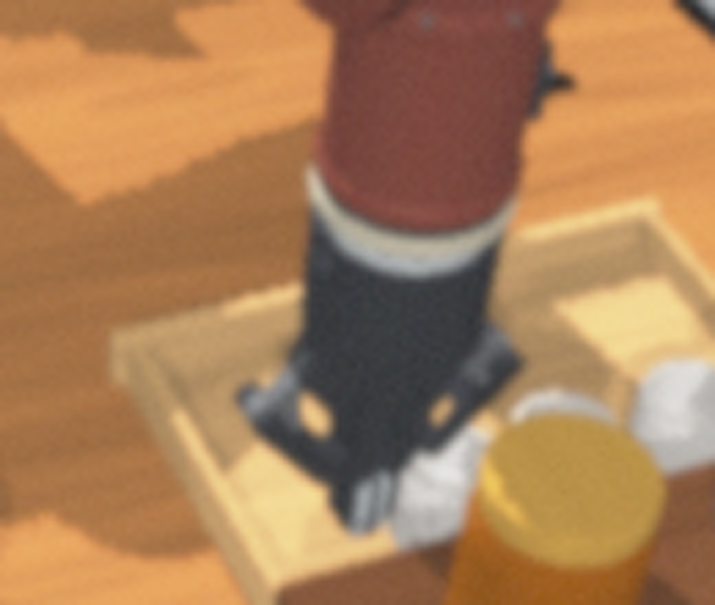

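```bash
python3 -m inch '{"dp":[[0,-3,0],[0,-6,0],[0,-8,0],[0,-10,0],[0,-12,0],[0,-12,0]],"twist":[[0,0,0],[0,0,0],[0,0,0],[0,0,0],[0,0,0],[0,0,0]],"grip":[0,0,0,0,0,0]}' 30
python3 - <<'E'
from h import *
o=pose();print(totray(o[0]),o[0][2],o[2]['contact_force'])
E
python3 -m inch '{"dp":[[0,3,0],[0,4,-25],[0,4,-60],[0,4,-95],[0,-10,-95],[0,-50,-95],[0,-90,-95],[0,-130,-95],[0,-170,-95],[0,-195,-95]],"twist":[[0,0,0],[0,0,0],[0,0,0],[0,0,0],[0,0,0],[0,0,0],[0,0,0],[0,0,0],[0,0,0],[0,0,0]],"grip":[0,0,0,0,0,0,0,0,0,0]}' 30
python3 - <<'E'
from h import *
for cam in('top','scene'):
  for o in find('eggcup0',cam,CUP,.018): print('cup',cam,np.round(o[0],4),totray(o[0]).round(4),o[3],np.round(o[1]),o[4])
overlay(TR,'ov8')
tplan(.059,.124,.15)
E
```

```text
t: 52.12
ee_pos: [0.5723, 0.1773, 0.0562]
ee_rot: [-0.0, 1.0, 0.018, 0.0]
contact_force: [-0.1, -0.5, -0.0]
grip_width: -0.0002
[ 0.05881155 -0.07720796] 0.056155863115447804 [-0.14809953 -0.4839496  -0.04295491]
t: 52.95
ee_pos: [0.5647, 0.3756, 0.1514]
ee_rot: [-0.001, 1.0, 0.019, 0.0]
contact_force: [0.2, -0.6, 0.5]
grip_width: -0.0001
cup top [0.572 0.329] [0.0638 0.0744] 0.79 [148. 201.] 283
cup top [0.5732 0.2682] [0.0629 0.0136] 0.59 [168. 200.] 305
cup top [0.5754 0.2165] [ 0.0633 -0.0382] 0.48 [186. 199.] 277
cup scene [0.5659 0.3333] [0.058  0.0789] 0.76 [365. 185.] 342
cup scene [0.5449 0.2879] [0.0353 0.0343] 0.49 [345. 183.] 47
target [0.5654 0.3784]
dp [0.4, -7.0, 0.8] tw [0.001, 0.0, 0.001] alt [-0.0, 0.0, -3.14] rows 0.2 0.0 t 53.2 g 0.00010198181642702735 q [ 0.46  0.42  1.47 -0.    1.25  2.  ]
```

View pics/ov8.png

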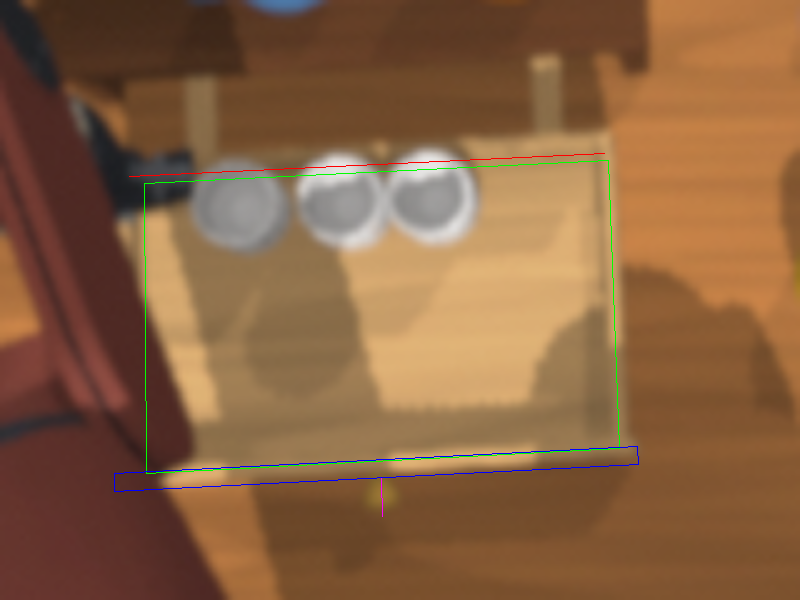

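Right and middle touch now. Descending on the outer side of the left cup.

```bash
python3 -m inch '{"dp":[[0,-5,0],[0,-5,20],[0,-5,50],[0,-5,75],[0,-5,90],[0,-5,95],[0,-5,95],[0,-5,95]],"twist":[[0,0,0],[0,0,0],[0,0,0],[0,0,0],[0,0,0],[0,0,0],[0,0,0],[0,0,0]],"grip":[0,0,0,0,0,0,0,0]}' 30
python3 - <<'E'
from h import *
o=pose();print(totray(o[0]),o[0][2],o[2]['contact_force'])
pic('scene','s22',(290,110,420,220),5.5)
E
```

```text
t: 53.87
ee_pos: [0.5661, 0.3767, 0.0573]
ee_rot: [-0.0, 1.0, 0.018, 0.001]
contact_force: [0.4, -0.7, 0.7]
grip_width: 0.0002
[0.05961497 0.12227868] 0.057312291427347097 [ 0.35752081 -0.73583423  0.68844022]
```

View pics/s22.png

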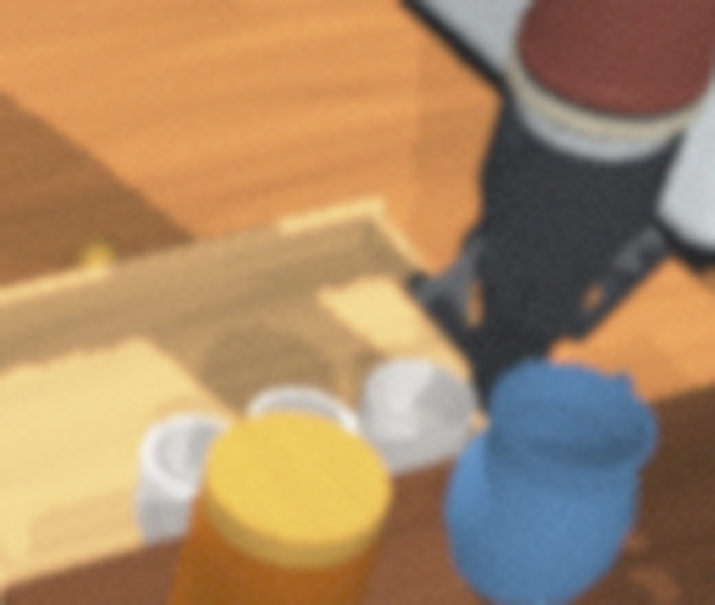

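```bash
python3 -m inch '{"dp":[[0,3,0],[0,6,0],[0,9,0],[0,12,0],[0,15,0],[0,18,0],[0,21,0],[0,23,0],[0,25,0],[0,25,0]],"twist":[[0,0,0],[0,0,0],[0,0,0],[0,0,0],[0,0,0],[0,0,0],[0,0,0],[0,0,0],[0,0,0],[0,0,0]],"grip":[0,0,0,0,0,0,0,0,0,0]}' 30
python3 -m inch '{"dp":[[0,-3,0],[0,-4,-25],[0,-4,-60],[0,-4,-95],[-40,0,-95],[-80,20,-95],[-110,60,-95],[-110,100,-95],[-110,140,-95],[-110,180,-95]],"twist":[[0,0,0],[0,0,0],[0,0,0],[0,0,0],[0,0,0],[0,0,0],[0,0,0],[0,0,0],[0,0,0],[0,0,0]],"grip":[0,0,0,0,0,0,0,0,0,0]}' 30
python3 -m inch '{"dp":[[0,40,0],[0,80,0],[0,120,0],[0,120,0]],"twist":[[0,0,0],[0,0,0],[0,0,0],[0,0,0]],"grip":[0,0,0,0]}' 30
python3 - <<'E'
from h import *
o=pose();print(totray(o[0]),o[0][2])
for cam in('top','scene'):
  for o in find('eggcup0',cam,CUP,.018): print('cup',cam,np.round(o[0],4),totray(o[0]).round(4),o[3],np.round(o[1]),o[4])
overlay(TR,'ov9',crop=(130,175,210,235),sc=10)
E
```

```text
t: 54.75
ee_pos: [0.5661, 0.3519, 0.0565]
ee_rot: [-0.0, 1.0, 0.018, 0.0]
contact_force: [0.0, 2.5, 2.8]
grip_width: 0.0003
t: 55.58
ee_pos: [0.4609, 0.1705, 0.1507]
ee_rot: [0.001, 1.0, 0.019, -0.0]
contact_force: [0.7, -0.0, -0.2]
grip_width: 0.0001
t: 55.92
ee_pos: [0.4667, 0.0458, 0.151]
ee_rot: [0.002, 1.0, 0.015, -0.0]
contact_force: [0.2, 0.9, 0.3]
grip_width: 0.0004
[-0.05139293 -0.20491072] 0.15103419122023787
cup top [0.5732 0.2635] [0.0628 0.0089] 0.75 [170. 200.] 235
cup top [0.5703 0.3153] [0.0617 0.0607] 0.73 [152. 202.] 281
cup top [0.5751 0.2133] [ 0.0629 -0.0413] 0.65 [187. 199.] 264
cup scene [0.5672 0.2067] [ 0.0548 -0.0476] 0.82 [320. 196.] 251
cup scene [0.563  0.3229] [0.0547 0.0687] 0.59 [361. 185.] 280
cup scene [0.5427 0.2807] [0.0329 0.0272] 0.51 [342. 183.] 41
```

View pics/ov9.png

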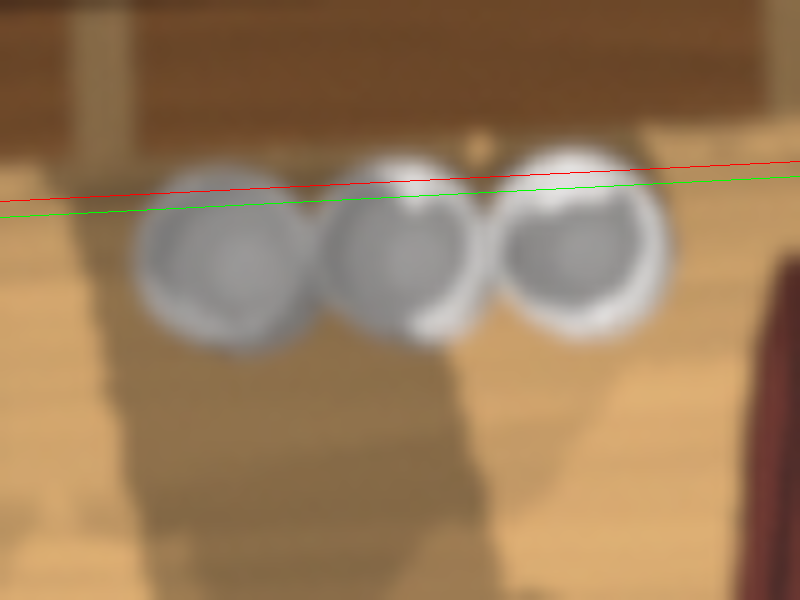

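The row is closed. The left cup may sit about 1 mm off the board, so I'll press each cup onto it with flat, closed fingers, then re-check.

```bash
python3 - <<'E'
from h import *
tplan(0,.061,.15)
E
python3 -m inch '{"dp":[[10,-40,0],[20,-80,0],[30,-120,0],[40,-160,0],[45,-200,0],[50,-240,0],[51,-266,10],[51,-266,40],[51,-266,70],[51,-266,90]],"twist":[[0,0,0],[0,0,0],[0,0,0],[0,0,0],[0,0,0],[0,0,0],[0,0,0],[0,0,0],[0,0,0],[0,0,0]],"grip":[0,0,0,0,0,0,0,0,0,0]}' 30
python3 -m inch '{"dp":[[0,0,5],[0,0,5]],"twist":[[0,0,0],[0,0,0]],"grip":[0,0]}' 30
python3 - <<'E'
from h import *
tplan(0.03,.061,.055)
E
```

```text
target [0.5086 0.3134]
dp [51.8, -258.6, 0.9] tw [-0.0, 0.001, 0.002] alt [-0.0, -0.0, -3.14] rows 6.3 0.0 t 56.1667 g 7.979474025754956e-05 q [-0.05 -0.05  2.02  0.    1.18  1.48]
t: 57.0
ee_pos: [0.5053, 0.3221, 0.0581]
ee_rot: [0.001, 1.0, 0.02, -0.001]
contact_force: [0.9, -1.0, -1.0]
grip_width: 0.0003
t: 57.17
ee_pos: [0.5056, 0.3205, 0.0538]
ee_rot: [0.001, 1.0, 0.019, -0.002]
contact_force: [1.0, 0.6, -0.2]
grip_width: 0.0001
target [0.5386 0.3144]
dp [32.8, 7.4, -1.4] tw [0.002, 0.005, 0.003] alt [-0.01, 0.0, -3.14] rows 0.8 0.0 t 57.1667 g 0.00013408773134284673 q [ 0.43  0.38  1.73 -0.    1.03  1.97]
```

```bash
python3 -m inch '{"dp":[[5,7,0],[11,7,0],[16,7,0],[21,7,0],[25,7,0],[28,7,0],[30,7,0],[32,7,0],[34,7,0],[34,7,0]],"twist":[[0,0,0],[0,0,0],[0,0,0],[0,0,0],[0,0,0],[0,0,0],[0,0,0],[0,0,0],[0,0,0],[0,0,0]],"grip":[0,0,0,0,0,0,0,0,0,0]}' 30
python3 -m inch '{"dp":[[1,0,0],[2,0,0],[3,0,0],[3,0,0]],"twist":[[0,0,0],[0,0,0],[0,0,0],[0,0,0]],"grip":[0,0,0,0]}' 30
python3 - <<'E'
from h import *
o=pose();print(totray(o[0]),o[0][2],o[2]['contact_force'])
E
```

```text
t: 58.0
ee_pos: [0.5423, 0.3141, 0.0561]
ee_rot: [0.0, 1.0, 0.018, -0.0]
contact_force: [-2.1, -0.8, 1.5]
grip_width: 0.0004
t: 58.33
ee_pos: [0.5454, 0.3142, 0.056]
ee_rot: [-0.0, 1.0, 0.018, -0.0]
contact_force: [-4.0, 1.5, 2.2]
grip_width: -0.0002
[0.03671896 0.06052035] 0.05603449097066946 [-4.0269567   1.48452012  2.23822374]
```

```bash
python3 -m inch '{"dp":[[-10,0,0],[-20,5,0],[-20,25,0],[-20,45,0],[-20,52,0],[-15,52,0],[-10,52,0],[-6,52,0],[-4,52,0],[-2,52,0]],"twist":[[0,0,0],[0,0,0],[0,0,0],[0,0,0],[0,0,0],[0,0,0],[0,0,0],[0,0,0],[0,0,0],[0,0,0]],"grip":[0,0,0,0,0,0,0,0,0,0]}' 30
python3 -m inch '{"dp":[[1,0,0],[2,0,0],[3,0,0],[3,0,0]],"twist":[[0,0,0],[0,0,0],[0,0,0],[0,0,0]],"grip":[0,0,0,0]}' 30
python3 -m inch '{"dp":[[-10,0,0],[-20,5,0],[-20,25,0],[-20,45,0],[-20,50,0],[-15,50,0],[-10,50,0],[-6,50,0],[-4,50,0],[-2,50,0]],"twist":[[0,0,0],[0,0,0],[0,0,0],[0,0,0],[0,0,0],[0,0,0],[0,0,0],[0,0,0],[0,0,0],[0,0,0]],"grip":[0,0,0,0,0,0,0,0,0,0]}' 30
python3 -m inch '{"dp":[[1,0,0],[2,0,0],[3,0,0],[3,0,0]],"twist":[[0,0,0],[0,0,0],[0,0,0],[0,0,0]],"grip":[0,0,0,0]}' 30
python3 - <<'E'
from h import *
o=pose();print(totray(o[0]),o[0][2],o[2]['contact_force'])
E
```

```text
t: 59.17
ee_pos: [0.5458, 0.2628, 0.0562]
ee_rot: [-0.0, 1.0, 0.018, 0.0]
contact_force: [0.4, -0.6, -0.4]
grip_width: -0.0003
t: 59.5
ee_pos: [0.5476, 0.2625, 0.056]
ee_rot: [-0.0, 1.0, 0.018, -0.001]
contact_force: [-4.1, 0.7, 2.8]
grip_width: 0.0001
t: 60.33
ee_pos: [0.5486, 0.2128, 0.0562]
ee_rot: [-0.0, 1.0, 0.018, 0.0]
contact_force: [-0.6, -0.1, -0.1]
grip_width: 0.0001
t: 60.67
ee_pos: [0.5504, 0.2125, 0.056]
ee_rot: [-0.0, 1.0, 0.018, -0.001]
contact_force: [-2.1, 0.0, 2.4]
grip_width: 0.0002
[ 0.03815967 -0.04126751] 0.05598513000641142 [-2.07704001  0.02461943  2.41868181]
```

```bash
python3 -m inch '{"dp":[[1,0,0],[2,0,0],[2,0,0]],"twist":[[0,0,0],[0,0,0],[0,0,0]],"grip":[0,0,0]}' 30
python3 -m inch '{"dp":[[-8,0,0],[-10,0,-25],[-20,20,-60],[-40,50,-95],[-60,90,-95],[-80,130,-95],[-90,170,-95],[-90,180,-95],[-90,180,-95]],"twist":[[0,0,0],[0,0,0],[0,0,0],[0,0,0],[0,0,0],[0,0,0],[0,0,0],[0,0,0],[0,0,0]],"grip":[0,0,0,0,0,0,0,0,0]}' 30
python3 - <<'E'
from h import *
o=pose();print(totray(o[0]),o[0][2])
cs=[]
for o in find('eggcup0','top',CUP,.018): cs.append(o[0]);print('cup',np.round(o[0],4),totray(o[0]).round(4),o[3],np.round(o[1]),o[4])
overlay((TR[0]+.009,TR[1]+.0003,TR[2]-.005),'ov10',crop=(120,170,230,250),sc=7)
E
```

```text
t: 60.92
ee_pos: [0.5528, 0.2123, 0.056]
ee_rot: [0.0, 1.0, 0.018, -0.0]
contact_force: [-4.4, 0.2, 2.1]
grip_width: 0.0002
t: 61.67
ee_pos: [0.4692, 0.0254, 0.1517]
ee_rot: [0.001, 1.0, 0.016, 0.001]
contact_force: [-0.1, -0.0, 0.4]
grip_width: 0.0001
[-0.04960423 -0.22535716] 0.1517043471000923
cup [0.5877 0.2132] [ 0.0755 -0.0419] 0.65 [187. 195.] 233
cup [0.586  0.2655] [0.0756 0.0104] 0.62 [169. 196.] 264
cup [0.5829 0.3144] [0.0743 0.0594] 0.6 [153. 197.] 256
```

View pics/ov10.png

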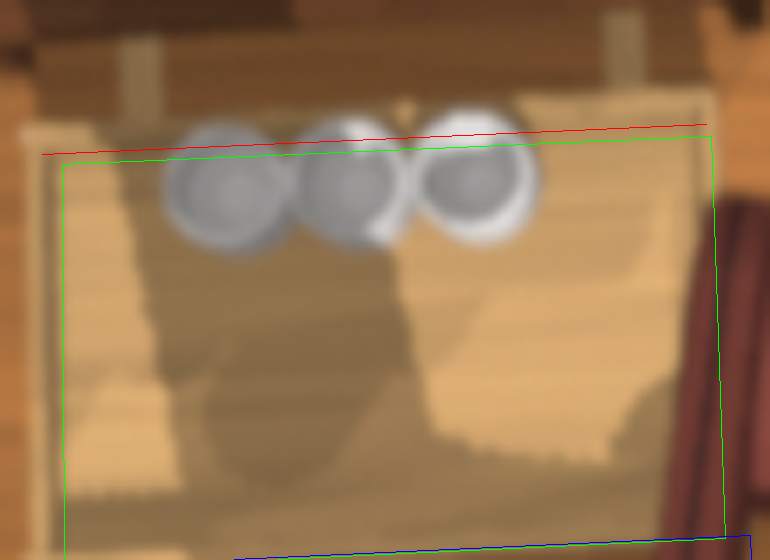

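```bash
python3 - <<'E'
from h import *
tplan(.067,-.091,.15)
E
python3 -m inch '{"dp":[[20,-35,0],[50,-65,0],[80,-95,0],[110,-125,0],[117,-134,0],[117,-134,20],[117,-134,50],[117,-134,75],[117,-134,92],[117,-134,95]],"twist":[[0,0,0],[0,0,0],[0,0,0],[0,0,0],[0,0,0],[0,0,0],[0,0,0],[0,0,0],[0,0,0],[0,0,0]],"grip":[0,0,0,0,0,0,0,0,0,0]}' 30
python3 -m inch '{"dp":[[0,0,0],[0,0,0]],"twist":[[0,0,0],[0,0,0]],"grip":[0,0]}' 30
python3 - <<'E'
from h import *
o=pose();print(totray(o[0]),o[0][2],o[2]['contact_force'])
E
```

```text
target [0.581  0.1638]
dp [115.6, -130.8, 1.7] tw [-0.0, -0.002, -0.001] alt [-0.0, 0.0, 3.14] rows 4.2 0.0 t 61.8167 g 0.00013551957014731043 q [-0.11 -0.05  2.02  0.    1.18  1.43]
t: 62.65
ee_pos: [0.5784, 0.1686, 0.0515]
ee_rot: [0.0, 1.0, 0.019, -0.004]
contact_force: [0.2, 0.2, -0.9]
grip_width: 0.0003
t: 62.82
ee_pos: [0.5822, 0.1683, 0.0569]
ee_rot: [-0.0, 1.0, 0.018, 0.001]
contact_force: [0.7, 0.9, 0.2]
grip_width: -0.0001
[ 0.06843301 -0.08652332] 0.05693982233010838 [0.67883666 0.8621932  0.22401584]
```

```bash
python3 -m inch '{"dp":[[0,-2,0],[0,-4,0],[0,-6,0],[0,-8,0],[0,-9,0],[0,-10,0],[0,-11,0],[0,-12,0],[0,-12,0]],"twist":[[0,0,0],[0,0,0],[0,0,0],[0,0,0],[0,0,0],[0,0,0],[0,0,0],[0,0,0],[0,0,0]],"grip":[0,0,0,0,0,0,0,0,0]}' 30
python3 -m inch '{"dp":[[0,3,0],[0,4,-25],[0,4,-60],[-20,20,-95],[-60,60,-95],[-90,100,-95],[-110,140,-95],[-117,170,-95],[-117,170,-95]],"twist":[[0,0,0],[0,0,0],[0,0,0],[0,0,0],[0,0,0],[0,0,0],[0,0,0],[0,0,0],[0,0,0]],"grip":[0,0,0,0,0,0,0,0,0]}' 30
python3 - <<'E'
from h import *
o=pose();print(totray(o[0]),o[0][2])
for o in find('eggcup0','top',CUP,.018): print('cup',np.round(o[0],4),totray(o[0]).round(4),o[3],np.round(o[1]),o[4])
pic('top','t20',(135,170,215,230),10)
k=ctrl.spot_point('tray_front','top')[:1]+ctrl.spot_point('tray_front','scene')[:1]
print([ (d['at'],onz(c,d['at'],.026).round(4)) for d,c in zip(k,('top','scene'))])
pic('top','t21',(110,225,240,285),6)
E
```

```text
t: 63.57
ee_pos: [0.5821, 0.1789, 0.0572]
ee_rot: [0.0, 1.0, 0.018, 0.001]
contact_force: [-0.1, -4.7, 4.2]
grip_width: -0.0001
t: 64.32
ee_pos: [0.4679, 0.0027, 0.1506]
ee_rot: [0.0, 1.0, 0.017, -0.001]
contact_force: [1.1, 0.4, 1.0]
grip_width: -0.0
[-0.05164407 -0.24804367] 0.1506221344870589
cup [0.5829 0.3205] [0.0744 0.0655] 0.6 [151. 197.] 265
cup [0.5882 0.2188] [ 0.0762 -0.0363] 0.58 [185. 195.] 272
cup [0.5846 0.2691] [0.0744 0.0141] 0.52 [168. 197.] 259
[([174.6, 248.2], array([0.4349, 0.2527, 0.026 ])), ([305.7, 164.1], array([0.4291, 0.2315, 0.026 ]))]
```

View pics/t20.png

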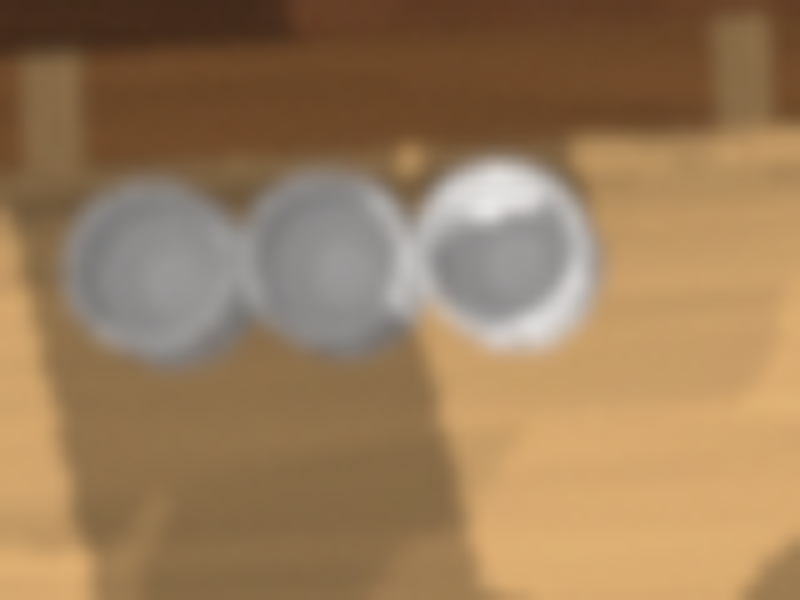

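View pics/t21.png

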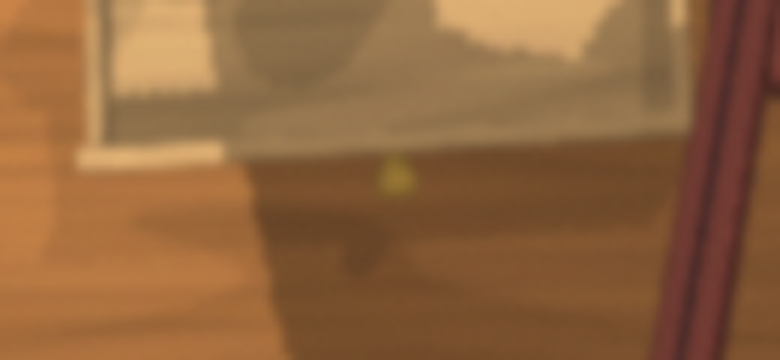

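The row is tight and against the board. Now the tray, pushed by its knob at top pixel (176,255).

```bash
python3 - <<'E'
from h import *
k=onz('top',(176.2,254.7),.026);print(k, totray(k))
f=[onz('top',(110+u/6,225+v/6),.04) for u,v in((78,162),(690,135))];print(f,totray(f[0]),totray(f[1]))
t=totray(k); tplan(t[0]-.045,t[1],.15)
E
```

```text
[0.41599967 0.24782286 0.026     ] [-0.09490281 -0.00122853]
[array([0.42595775, 0.39893261, 0.04      ]), array([0.43429841, 0.10436039, 0.04      ])] [-0.07961787  0.14943563] [-0.08167864 -0.14524744]
target [0.371  0.2462]
dp [-90.9, -243.4, 1.3] tw [-0.001, -0.0, 0.001] alt [0.0, -0.0, -3.14] rows 6.2 0.0 t 64.6167 g -0.0001149183031249447 q [-0.15 -0.05  2.02  0.    1.18  1.38]
```

```bash
python3 -m inch '{"dp":[[-14,-38,0],[-28,-76,0],[-42,-114,0],[-56,-152,0],[-70,-190,0],[-84,-228,0],[-91,-244,20],[-91,-244,55],[-91,-244,90],[-91,-244,112]],"twist":[[0,0,0],[0,0,0],[0,0,0],[0,0,0],[0,0,0],[0,0,0],[0,0,0],[0,0,0],[0,0,0],[0,0,0]],"grip":[0,0,0,0,0,0,0,0,0,0]}' 30
python3 -m inch '{"dp":[[0,0,4],[0,0,4]],"twist":[[0,0,0],[0,0,0]],"grip":[0,0]}' 30
python3 - <<'E'
from h import *
o=pose();print(totray(o[0]),o[0])
pic('scene','s23',(240,70,410,200),4.5)
E
```

```text
t: 65.45
ee_pos: [0.3684, 0.2472, 0.0363]
ee_rot: [0.0, 1.0, 0.02, -0.001]
contact_force: [-1.0, -0.7, -1.6]
grip_width: 0.0002
t: 65.62
ee_pos: [0.3689, 0.2462, 0.0336]
ee_rot: [0.001, 1.0, 0.019, -0.002]
contact_force: [-0.1, -0.2, -0.9]
grip_width: -0.0
[-0.14206674 -0.00121403] [0.36886461 0.24617282 0.03358579]
```

View pics/s23.png

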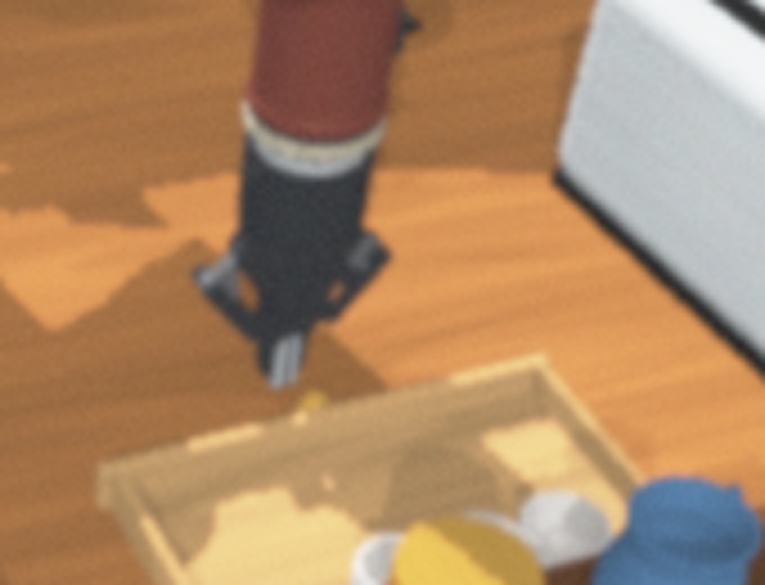

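```bash
python3 -m inch '{"dp":[[10,0,0],[20,0,0],[24,0,0],[26,0,0],[28,0,0],[30,0,0],[33,0,0],[36,0,0],[40,0,0],[44,0,0]],"twist":[[0,0,0],[0,0,0],[0,0,0],[0,0,0],[0,0,0],[0,0,0],[0,0,0],[0,0,0],[0,0,0],[0,0,0]],"grip":[0,0,0,0,0,0,0,0,0,0]}' 30
python3 -m inch '{"dp":[[4,0,0],[8,0,0],[12,0,0],[16,0,0],[20,0,0],[24,0,0],[28,0,0],[32,0,0],[36,0,0],[40,0,0]],"twist":[[0,0,0],[0,0,0],[0,0,0],[0,0,0],[0,0,0],[0,0,0],[0,0,0],[0,0,0],[0,0,0],[0,0,0]],"grip":[0,0,0,0,0,0,0,0,0,0]}' 30
python3 - <<'E'
from h import *
o=pose();print(totray(o[0]),o[0],o[2]['contact_force'])
pic('scene','s24',(240,90,410,220),4.5);pic('top','t24',(110,150,240,260),6)
E
```

```text
t: 66.5
ee_pos: [0.4147, 0.2473, 0.035]
ee_rot: [0.0, 1.0, 0.018, -0.0]
contact_force: [-4.7, 1.0, 1.5]
grip_width: 0.0002
t: 67.33
ee_pos: [0.455, 0.2489, 0.0351]
ee_rot: [-0.0, 1.0, 0.018, -0.0]
contact_force: [-4.4, 3.2, -0.3]
grip_width: -0.0002
[-0.05589642 -0.00149568] [0.45499119 0.24893252 0.03510774] [-4.44646677  3.19781763 -0.32983437]
```

View pics/s24.png

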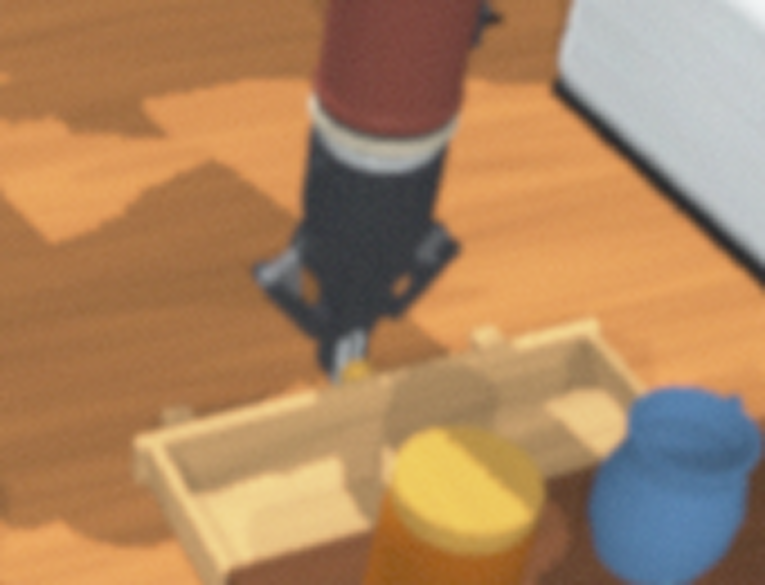

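View pics/t24.png

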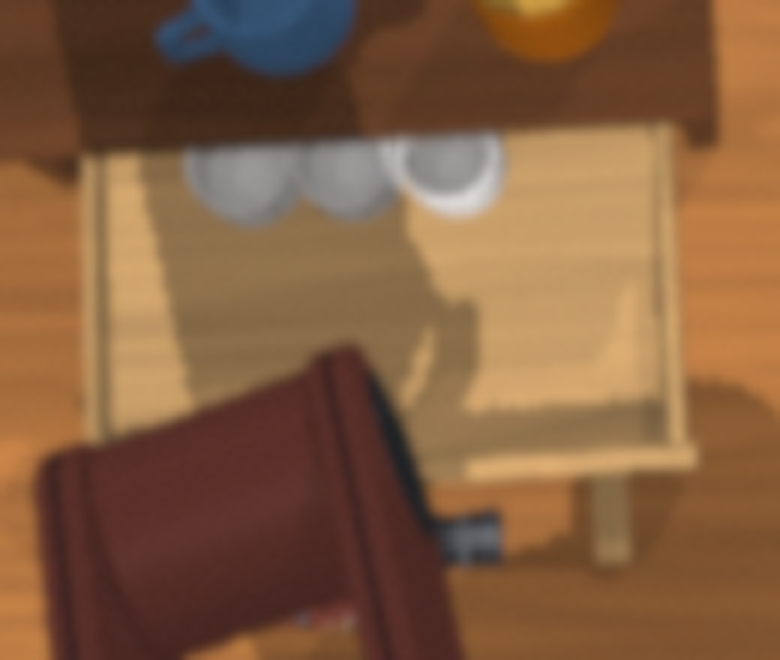

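The row is still intact. Continuing to push, and slowing near home.

```bash
python3 -m inch '{"dp":[[2,0,0],[5,0,0],[9,0,0],[14,0,0],[19,0,0],[24,0,0],[29,0,0],[34,0,0],[39,0,0],[44,0,0]],"twist":[[0,0,0],[0,0,0],[0,0,0],[0,0,0],[0,0,0],[0,0,0],[0,0,0],[0,0,0],[0,0,0],[0,0,0]],"grip":[0,0,0,0,0,0,0,0,0,0]}' 30
python3 -m inch '{"dp":[[5,0,0],[10,0,0],[15,0,0],[20,0,0],[24,0,0],[27,0,0],[30,0,0],[33,0,0],[35,0,0],[36,0,0]],"twist":[[0,0,0],[0,0,0],[0,0,0],[0,0,0],[0,0,0],[0,0,0],[0,0,0],[0,0,0],[0,0,0],[0,0,0]],"grip":[0,0,0,0,0,0,0,0,0,0]}' 30
```

```text
t: 68.27
ee_pos: [0.4993, 0.2506, 0.0353]
ee_rot: [-0.0, 1.0, 0.018, 0.0]
contact_force: [-4.0, 1.0, 2.3]
grip_width: -0.0004
t: 69.1
ee_pos: [0.5349, 0.2517, 0.0351]
ee_rot: [-0.0, 1.0, 0.018, 0.0]
contact_force: [-4.8, 2.5, 1.1]
grip_width: -0.0001
```

```bash
python3 -m inch '{"dp":[[1,0,0],[3,0,0],[5,0,0],[7,0,0],[8,0,0],[8,0,0]],"twist":[[0,0,0],[0,0,0],[0,0,0],[0,0,0],[0,0,0],[0,0,0]],"grip":[0,0,0,0,0,0]}' 30
python3 -m inch '{"dp":[[1,0,0],[2,0,0],[3,0,0],[4,0,0]],"twist":[[0,0,0],[0,0,0],[0,0,0],[0,0,0]],"grip":[0,0,0,0]}' 30
```

```text
t: 69.6
ee_pos: [0.5429, 0.2519, 0.0351]
ee_rot: [0.0, 1.0, 0.018, 0.0]
contact_force: [-1.9, 2.3, 0.7]
grip_width: -0.0001
t: 69.93
ee_pos: [0.5466, 0.2521, 0.0352]
ee_rot: [0.0, 1.0, 0.018, -0.0]
contact_force: [-4.5, 2.1, -0.2]
grip_width: -0.0002
```

```bash
python3 -m inch '{"dp":[[1,0,0],[2,0,0],[3,0,0],[4,0,0]],"twist":[[0,0,0],[0,0,0],[0,0,0],[0,0,0]],"grip":[0,0,0,0]}' 30
python3 -m inch '{"dp":[[1,0,0],[2,0,0],[3,0,0]],"twist":[[0,0,0],[0,0,0],[0,0,0]],"grip":[0,0,0]}' 30
python3 - <<'E'
from h import *
pic('scene','s25',(240,90,410,220),4.5)
E
```

```text
t: 70.27
ee_pos: [0.5501, 0.2523, 0.0351]
ee_rot: [0.0, 1.0, 0.018, -0.001]
contact_force: [-8.4, 3.2, 3.2]
grip_width: 0.0001
t: 70.52
ee_pos: [0.5504, 0.2523, 0.035]
ee_rot: [0.0, 1.0, 0.018, -0.004]
contact_force: [-19.2, 0.4, 13.2]
grip_width: -0.0001
```

View pics/s25.png

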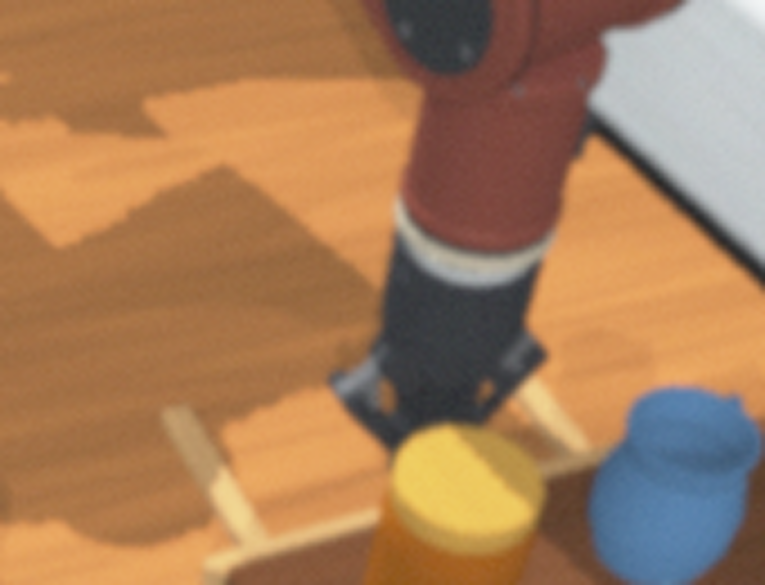

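Hard stop at x=0.5504 with the force jumping to 19 N, so the tray is home. Backing off and checking everything.

```bash
python3 -m inch '{"dp":[[-10,0,0],[-30,0,0],[-60,0,0],[-80,0,-30],[-90,0,-70],[-100,30,-110],[-110,70,-120],[-120,110,-120],[-130,150,-120],[-140,190,-120]],"twist":[[0,0,0],[0,0,0],[0,0,0],[0,0,0],[0,0,0],[0,0,0],[0,0,0],[0,0,0],[0,0,0],[0,0,0]],"grip":[0,0,0,0,0,0,0,0,0,0]}' 30
python3 -m inch '{"dp":[[0,40,0],[0,60,0],[0,60,0],[0,60,0]],"twist":[[0,0,0],[0,0,0],[0,0,0],[0,0,0]],"grip":[0,0,0,0]}' 30
python3 - <<'E'
from h import *
pic('top','t30');pic('scene','s30');pic('top','t31',(120,130,230,230),6)
caps()
for n,p in(('timer',TIM),('salt',SALT),('lid',LID)):
  for cam in('top','scene'):
    for o in find(n,cam,p,.08 if n=='lid' else 0)[:1]: print(n,cam,np.round(o[0],4),o[3])
E
```

```text
t: 71.4
ee_pos: [0.4231, 0.0619, 0.157]
ee_rot: [0.001, 1.0, 0.018, 0.003]
contact_force: [0.6, -1.0, 0.6]
grip_width: -0.0001
t: 71.73
ee_pos: [0.4251, 0.0024, 0.1561]
ee_rot: [0.001, 1.0, 0.016, 0.001]
contact_force: [-0.3, -0.1, -0.6]
grip_width: 0.0
cap top [ 0.3571 -0.1118] scene [[0.3599, -0.1118]] sat 204 conf 0.44 px [299. 273.]
sceneonly [[0.69, -0.023]]
timer top [ 0.5268 -0.0255] 0.83
timer scene [ 0.5381 -0.0301] 0.8
salt top [ 0.5123 -0.1226] 0.58
salt scene [ 0.5178 -0.1254] 0.84
lid top [ 0.6002 -0.3023] 0.92
lid scene [ 0.6009 -0.3034] 0.93
```

View pics/t30.png

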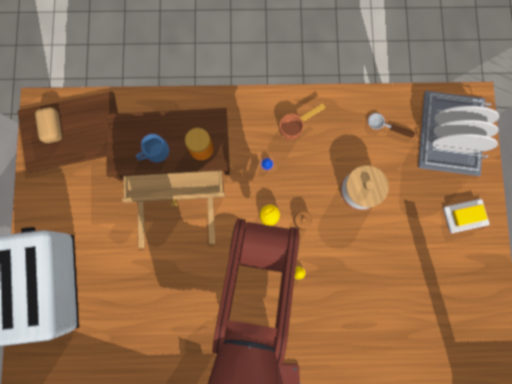

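View pics/s30.png

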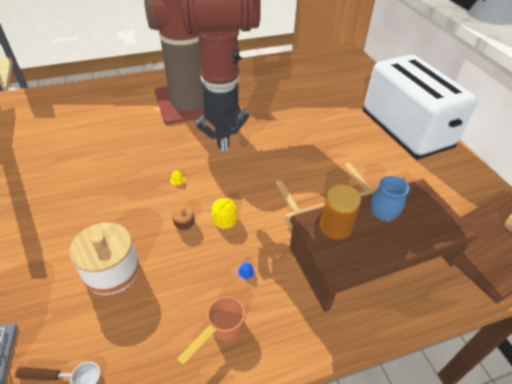

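View pics/t31.png

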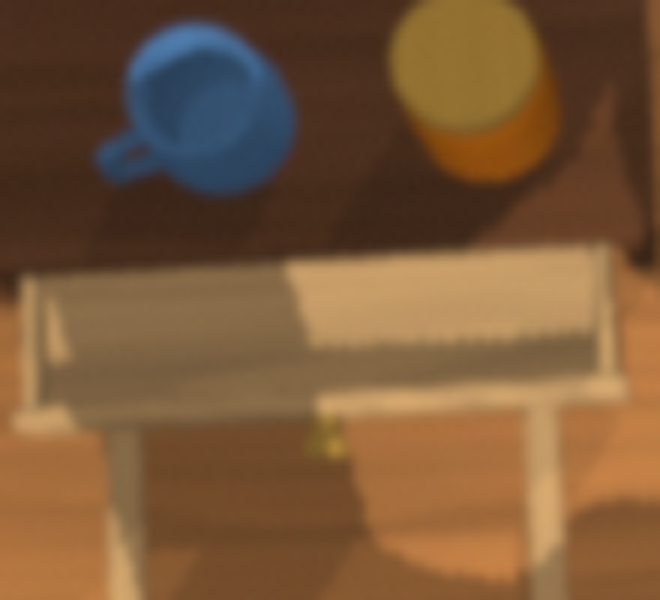

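The tray is home and the lid is on. The other items are where they were, and the gripper is clear of everything. Handing in.

```bash
python3 - <<'E'
from station import ctrl
print(ctrl.finish_job(), ctrl.get_obs()['t'])
E
```

```text
the job is handed in; nothing more can be done
the job is handed in; nothing more can be done
```

The job is handed in at about 72 s of the 192 s allowed. All the steps are done, but the cups ended up hidden under the rack, so I could not see their final row.

- **Capsules:** All five silver capsules went into the tub, and a last look found none left on the shelf. I never counted all five inside the tub. The blue and yellow look-alikes were not touched.
- **Lid:** I set it on the tub and pressed it down to a hard stop. Pressing −x, +x, −y and +y of the knob in turn gave the same height, 0.120 m, under 17–27 N. That is the height for fully home, so it sits level.
- **Egg cups:** I pushed each cup to the back board, closed the row from both sides, then pressed the cups onto the board again. After that I closed the row once more from the right. The last unobstructed top view measured their spacings at 50 and 51 mm, with the row straight to within 1–2 mm, about what the camera can resolve. Halfway through pushing the tray in, the row still looked intact.
- **Tray:** I pushed it by its knob to a hard stop, where the force jumped from about 5 N to 19 N. The front board then stands about where it should when home.
- **Other things:** The salt pot and jug, jar and measuring cup look undisturbed. For the timer, the scene camera's last estimate was 11 mm from the top camera's. The top camera shows the timer where it was at the start, so I trust that one.

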